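# Build and press ice-cream sandwiches on the slide press

## Task

Make one ice-cream sandwich on every plate that stands on the press's sliding carrier: a biscuit, a frozen ice-cream disc and another biscuit, laid flat and centred on the plate so that its rim shows evenly all round. Then use the carrier's post to slide each finished sandwich in turn under the tamper, working through the plates from right to left as the robot sees them, and push the tamper's knob down firmly on each one. Finish with the carrier pulled all the way back out to its left-hand stop and every sandwich still neatly stacked, and leave the bottles, tub, cup and scraper where they are.

Things in the scene. Friction and masses are not known exactly. Their poses are not given: they have to be found in the camera images.
- station: The sandwich press on the right of the table, fixed. Its frame is level, z up, turned up to 0.15 rad: x points away from the robot, -y is the way the carrier is pushed in. Grey base 260 x 420 x 12 mm; a white column 225 mm behind the tamper's axis, 200 mm high, and from it to the axis a white arm 40 mm wide, 160 to 190 mm above the table.
- tamper_axis (a point): Point on the tamper's fixed vertical axis, at the raised pad's underside, 122 mm above the table. Frame parallel to the press's.
- tamper_knob (a point): Middle of the top face of the black round knob (44 mm across, 227 mm above the table when raised) on the tamper, a vertical plunger with a white round sprung pad 60 mm across at its foot. Push straight down on it.
- tamper (a joint): Plunger travel in m: 0 raised, 0.040 at the lower stop; a spring raises it again. Its pad meets the top of a finished sandwich at 0.022 (3 to 4 N on the knob); from there the pad's own spring gives way and the press grows to about 12 N on the knob at 0.033, which is a firm press.
- carriage (a joint): Long slide of the carrier in m: 0 pulled fully out (left, the loading place, at its stop), growing to 0.225 as it is pushed in under the press along the press's -y. About 1.5 N of friction, stays where it is left.
- tray (a joint): Cross slide of the carrier in m, from -0.065 to 0.065, growing along the press's +x (away from the robot). About 1.5 N of friction, stays where it is left.
- tray_handle (a point): Grip point of the carrier: the upright black post, 22 mm thick, at the tray's left end; the point is on its axis, 95 mm above the table, 15 mm below the post's top. The carrier is a level steel tray, 270 (x) x 255 mm (y), floor 44 mm above the table, with a rim 12 mm high (-110 to 160 mm in x, -285 to -30 mm in y from the post); it never turns. Frame parallel to the press's.
- plate1: The right-hand plate of the up to three round metal plates on the carrier (one may be missing), 84 mm across, 6 mm thick, origin at the centre of its underside, z up. It sits between three low locating pegs (49 mm high above the table), at (+0.070, -0.220) m from the handle in the press's x and y.
- plate2: The middle plate of the up to three round metal plates on the carrier (one may be missing), 84 mm across, 6 mm thick, origin at the centre of its underside, z up. It sits between three low locating pegs (49 mm high above the table), at (-0.030, -0.163) m from the handle in the press's x and y.
- plate3: The left-hand plate of the up to three round metal plates on the carrier (one may be missing), 84 mm across, 6 mm thick, origin at the centre of its underside, z up. It sits between three low locating pegs (49 mm high above the table), at (+0.070, -0.105) m from the handle in the press's x and y.
- biscuit1_mid (a point): Centre of a round flat brown biscuit, 66 mm across, 14 mm thick, z along its axis; both faces are alike. The six biscuits start in two piles of three on a thin white board (top 4 mm above the table). 30 g.
- biscuit2_mid (a point): Centre of a round flat brown biscuit, 66 mm across, 14 mm thick, z along its axis; both faces are alike. The six biscuits start in two piles of three on a thin white board (top 4 mm above the table). 30 g.
- biscuit3_mid (a point): Centre of a round flat brown biscuit, 66 mm across, 14 mm thick, z along its axis; both faces are alike. The six biscuits start in two piles of three on a thin white board (top 4 mm above the table). 30 g.
- biscuit4_mid (a point): Centre of a round flat brown biscuit, 66 mm across, 14 mm thick, z along its axis; both faces are alike. The six biscuits start in two piles of three on a thin white board (top 4 mm above the table). 30 g.
- biscuit5_mid (a point): Centre of a round flat brown biscuit, 66 mm across, 14 mm thick, z along its axis; both faces are alike. The six biscuits start in two piles of three on a thin white board (top 4 mm above the table). 30 g.
- biscuit6_mid (a point): Centre of a round flat brown biscuit, 66 mm across, 14 mm thick, z along its axis; both faces are alike. The six biscuits start in two piles of three on a thin white board (top 4 mm above the table). 30 g.
- disc1_mid (a point): Centre of a hard-frozen cream-coloured ice-cream disc, 60 mm across, 22 mm thick, z along its axis; both faces are alike. The three start apart on the round steel cold plate (350 mm across, top 6 mm above the table) on the left. 50 g.
- disc2_mid (a point): Centre of a hard-frozen cream-coloured ice-cream disc, 60 mm across, 22 mm thick, z along its axis; both faces are alike. The three start apart on the round steel cold plate (350 mm across, top 6 mm above the table) on the left. 50 g.
- disc3_mid (a point): Centre of a hard-frozen cream-coloured ice-cream disc, 60 mm across, 22 mm thick, z along its axis; both faces are alike. The three start apart on the round steel cold plate (350 mm across, top 6 mm above the table) on the left. 50 g.
- bottle_a: Bystander: a brown squeeze bottle, 54 mm across, 185 mm high; origin at the middle of its underside. Not part of the job.
- bottle_b: Bystander: a cream squeeze bottle, 54 mm across, 165 mm high; origin at the middle of its underside. Not part of the job.
- tub: Bystander: a lidded white paper tub, 102 mm across, 92 mm high; origin at the middle of its underside. Not part of the job.
- scraper: Bystander: a flat steel scraper with a wooden handle, 240 mm long, lying down, along its x; origin at the middle of its underside. Not part of the job.
- cup: Bystander: an empty clear cup, 80 mm across, 100 mm high; origin at the middle of its underside. Not part of the job.
Not all that is in view belongs to the job. What is shaped like the plate3 but purple is not meant.

How it is judged:
On the way, in this order (a step that is already met when the one before it is completed fails the run):
1. the finished sandwich on the right-hand plate stands under the tamper (within 10 mm) and the tamper presses it onto the tray (at least 7 N between plate and tray) (horizontal distance between plate1 and tamper_axis below 0.01 m and contact force between plate1 and tray above 7 N and ((horizontal distance between disc1_mid and plate1 below 0.008 m and distance between disc1_mid and plate1 above 0.026 m) or (horizontal distance between disc2_mid and plate1 below 0.008 m and distance between disc2_mid and plate1 above 0.026 m) or (horizontal distance between disc3_mid and plate1 below 0.008 m and distance between disc3_mid and plate1 above 0.026 m)) and ((horizontal distance between biscuit1_mid and plate1 below 0.008 m and distance between biscuit1_mid and plate1 between 0.044 and 0.055 m) or (horizontal distance between biscuit2_mid and plate1 below 0.008 m and distance between biscuit2_mid and plate1 between 0.044 and 0.055 m) or (horizontal distance between biscuit3_mid and plate1 below 0.008 m and distance between biscuit3_mid and plate1 between 0.044 and 0.055 m) or (horizontal distance between biscuit4_mid and plate1 below 0.008 m and distance between biscuit4_mid and plate1 between 0.044 and 0.055 m) or (horizontal distance between biscuit5_mid and plate1 below 0.008 m and distance between biscuit5_mid and plate1 between 0.044 and 0.055 m) or (horizontal distance between biscuit6_mid and plate1 below 0.008 m and distance between biscuit6_mid and plate1 between 0.044 and 0.055 m))), for 0.1 s.
2. the finished sandwich on the middle plate stands under the tamper (within 10 mm) and the tamper presses it onto the tray (at least 7 N between plate and tray) (horizontal distance between plate2 and tamper_axis below 0.01 m and contact force between plate2 and tray above 7 N and ((horizontal distance between disc1_mid and plate2 below 0.008 m and distance between disc1_mid and plate2 above 0.026 m) or (horizontal distance between disc2_mid and plate2 below 0.008 m and distance between disc2_mid and plate2 above 0.026 m) or (horizontal distance between disc3_mid and plate2 below 0.008 m and distance between disc3_mid and plate2 above 0.026 m)) and ((horizontal distance between biscuit1_mid and plate2 below 0.008 m and distance between biscuit1_mid and plate2 between 0.044 and 0.055 m) or (horizontal distance between biscuit2_mid and plate2 below 0.008 m and distance between biscuit2_mid and plate2 between 0.044 and 0.055 m) or (horizontal distance between biscuit3_mid and plate2 below 0.008 m and distance between biscuit3_mid and plate2 between 0.044 and 0.055 m) or (horizontal distance between biscuit4_mid and plate2 below 0.008 m and distance between biscuit4_mid and plate2 between 0.044 and 0.055 m) or (horizontal distance between biscuit5_mid and plate2 below 0.008 m and distance between biscuit5_mid and plate2 between 0.044 and 0.055 m) or (horizontal distance between biscuit6_mid and plate2 below 0.008 m and distance between biscuit6_mid and plate2 between 0.044 and 0.055 m))), for 0.1 s.
3. the finished sandwich on the left-hand plate stands under the tamper (within 10 mm) and the tamper presses it onto the tray (at least 7 N between plate and tray) (horizontal distance between plate3 and tamper_axis below 0.01 m and contact force between plate3 and tray above 7 N and ((horizontal distance between disc1_mid and plate3 below 0.008 m and distance between disc1_mid and plate3 above 0.026 m) or (horizontal distance between disc2_mid and plate3 below 0.008 m and distance between disc2_mid and plate3 above 0.026 m) or (horizontal distance between disc3_mid and plate3 below 0.008 m and distance between disc3_mid and plate3 above 0.026 m)) and ((horizontal distance between biscuit1_mid and plate3 below 0.008 m and distance between biscuit1_mid and plate3 between 0.044 and 0.055 m) or (horizontal distance between biscuit2_mid and plate3 below 0.008 m and distance between biscuit2_mid and plate3 between 0.044 and 0.055 m) or (horizontal distance between biscuit3_mid and plate3 below 0.008 m and distance between biscuit3_mid and plate3 between 0.044 and 0.055 m) or (horizontal distance between biscuit4_mid and plate3 below 0.008 m and distance between biscuit4_mid and plate3 between 0.044 and 0.055 m) or (horizontal distance between biscuit5_mid and plate3 below 0.008 m and distance between biscuit5_mid and plate3 between 0.044 and 0.055 m) or (horizontal distance between biscuit6_mid and plate3 below 0.008 m and distance between biscuit6_mid and plate3 between 0.044 and 0.055 m))), for 0.1 s.
At the end, for the whole second after the job is handed in: On every plate present lie, from below, a biscuit, an ice-cream disc and a biscuit, each within 8 mm of the plate's centre; the carrier is out to within 10 mm of its left-hand stop (cross slide anywhere), and the tamper is up (value of joint carriage below 0.01 m and value of joint tamper below 0.006 m and distance between any of biscuit1_mid, biscuit2_mid, biscuit3_mid, biscuit4_mid, biscuit5_mid, biscuit6_mid and plate1 below 0.0155 m and ((horizontal distance between disc1_mid and plate1 below 0.008 m and distance between disc1_mid and plate1 above 0.026 m) or (horizontal distance between disc2_mid and plate1 below 0.008 m and distance between disc2_mid and plate1 above 0.026 m) or (horizontal distance between disc3_mid and plate1 below 0.008 m and distance between disc3_mid and plate1 above 0.026 m)) and ((horizontal distance between biscuit1_mid and plate1 below 0.008 m and distance between biscuit1_mid and plate1 between 0.044 and 0.055 m) or (horizontal distance between biscuit2_mid and plate1 below 0.008 m and distance between biscuit2_mid and plate1 between 0.044 and 0.055 m) or (horizontal distance between biscuit3_mid and plate1 below 0.008 m and distance between biscuit3_mid and plate1 between 0.044 and 0.055 m) or (horizontal distance between biscuit4_mid and plate1 below 0.008 m and distance between biscuit4_mid and plate1 between 0.044 and 0.055 m) or (horizontal distance between biscuit5_mid and plate1 below 0.008 m and distance between biscuit5_mid and plate1 between 0.044 and 0.055 m) or (horizontal distance between biscuit6_mid and plate1 below 0.008 m and distance between biscuit6_mid and plate1 between 0.044 and 0.055 m)) and distance between any of biscuit1_mid, biscuit2_mid, biscuit3_mid, biscuit4_mid, biscuit5_mid, biscuit6_mid and plate2 below 0.0155 m and ((horizontal distance between disc1_mid and plate2 below 0.008 m and distance between disc1_mid and plate2 above 0.026 m) or (horizontal distance between disc2_mid and plate2 below 0.008 m and distance between disc2_mid and plate2 above 0.026 m) or (horizontal distance between disc3_mid and plate2 below 0.008 m and distance between disc3_mid and plate2 above 0.026 m)) and ((horizontal distance between biscuit1_mid and plate2 below 0.008 m and distance between biscuit1_mid and plate2 between 0.044 and 0.055 m) or (horizontal distance between biscuit2_mid and plate2 below 0.008 m and distance between biscuit2_mid and plate2 between 0.044 and 0.055 m) or (horizontal distance between biscuit3_mid and plate2 below 0.008 m and distance between biscuit3_mid and plate2 between 0.044 and 0.055 m) or (horizontal distance between biscuit4_mid and plate2 below 0.008 m and distance between biscuit4_mid and plate2 between 0.044 and 0.055 m) or (horizontal distance between biscuit5_mid and plate2 below 0.008 m and distance between biscuit5_mid and plate2 between 0.044 and 0.055 m) or (horizontal distance between biscuit6_mid and plate2 below 0.008 m and distance between biscuit6_mid and plate2 between 0.044 and 0.055 m)) and distance between any of biscuit1_mid, biscuit2_mid, biscuit3_mid, biscuit4_mid, biscuit5_mid, biscuit6_mid and plate3 below 0.0155 m and ((horizontal distance between disc1_mid and plate3 below 0.008 m and distance between disc1_mid and plate3 above 0.026 m) or (horizontal distance between disc2_mid and plate3 below 0.008 m and distance between disc2_mid and plate3 above 0.026 m) or (horizontal distance between disc3_mid and plate3 below 0.008 m and distance between disc3_mid and plate3 above 0.026 m)) and ((horizontal distance between biscuit1_mid and plate3 below 0.008 m and distance between biscuit1_mid and plate3 between 0.044 and 0.055 m) or (horizontal distance between biscuit2_mid and plate3 below 0.008 m and distance between biscuit2_mid and plate3 between 0.044 and 0.055 m) or (horizontal distance between biscuit3_mid and plate3 below 0.008 m and distance between biscuit3_mid and plate3 between 0.044 and 0.055 m) or (horizontal distance between biscuit4_mid and plate3 below 0.008 m and distance between biscuit4_mid and plate3 between 0.044 and 0.055 m) or (horizontal distance between biscuit5_mid and plate3 below 0.008 m and distance between biscuit5_mid and plate3 between 0.044 and 0.055 m) or (horizontal distance between biscuit6_mid and plate3 below 0.008 m and distance between biscuit6_mid and plate3 between 0.044 and 0.055 m))); the robot touches nothing.
It fails at once if a squeeze bottle is pushed more than 40 mm from its place (distance of bottle_a from where it was at the start of the episode above 0.04 m).
It fails at once if a squeeze bottle is pushed more than 40 mm from its place (distance of bottle_b from where it was at the start of the episode above 0.04 m).
It fails at once if the paper tub is pushed more than 40 mm from its place (distance of tub from where it was at the start of the episode above 0.04 m).
It fails at once if the scraper is pushed more than 40 mm from its place (distance of scraper from where it was at the start of the episode above 0.04 m).
It fails at once if the clear cup is pushed more than 40 mm from its place (distance of cup from where it was at the start of the episode above 0.04 m).
Of plate1, plate2, plate3 only 2 to 3 are there at a start; the rules pass over those that are not, and their reading is None.
At some moment in a run one of disc1, disc2, disc3 may be knocked a few centimetres aside while the robot is not near it.
It also fails if it takes over 210 s, if anything falls off the work surface, if the arm or the gripper's body presses on something with over 40 N, if the wrist force passes 120 N, or if a joint passes its speed limit or range.

## Robot

A 7-joint arm with a two-finger parallel gripper is mounted at the origin on the work surface. World frame = base frame: x ahead of the robot, y to its left, z up, the work surface at z = 0. Lengths are in m, angles in rad, forces in N, time in s.
With the tool pointing down it reaches from about 0.4 to 0.85 m from the base axis. Payload 4.5 kg.
Tool frame: the origin (TCP) lies between the finger pads; the fingertips stand 22 mm ahead of it and the grasp point (between the pads) lies 3 mm ahead of it (bot.nose_length is the distance from the TCP to the fingertips, in m); z points along the fingers, y is the line along which they close (so a half turn about z gives the same grasp; the last joint's range is limited). The gripper opens to 88 mm and grips with 3 to 60 N. Pads are 18 mm wide; open, the fingers measure 123 mm over their backs; the gripper's body (75 mm by 187 mm) begins 45 mm behind the grasp point.
Start: joints at [-1.298, 0.689, -0.195, 1.565, 0.157, 0.902, -0.215], TCP at [0.148, 0.607, 0.261] pointing down, gripper open.
Joint ranges: [-3.01, 3.01], [-0.46, 2.08], [-1.47, 1.51], [0.13, 2.56], [-1, 4.14], [0.04, 2.09], [-2.66, 2.66]. Speed limits (rad/s): [2.57, 2.57, 3.14, 3.14, 3.14, 3.14, 3.14].

## Interface

Orientations are given as a unit quaternion [x, y, z, w].
In Python, from rig import bot gives the robot as it stands. The module is installed in compiled form; this text tells all that it offers.
- The arm moves only by the tool jog_arm, never from a script. Its argument "rows" is a list of rows, each an object of numbers: "ax", "ay", "az": the turn, a rotation vector about the tool's x, y, z in rad; "dx", "dy", "dz": the shift along the tool's x, y, z in mm; "gripper": the opening, from -1 (shut) to 1 (fully open). A call has 1 to 20 rows; each row is the pose to reach, as a shift and turn from the pose commanded when the call began, along the tool's axes at that moment; what a row does not reach only later rows make up. A row lasts 1/12 s, in which the tool goes at most 41.7 mm and 7.16 degrees, less where a joint would pass 70% of its speed; a pose out of reach is approached as far as the arm can. A call with a gripper value outside its range is refused whole. The fingers move at their own pace and stop on an object; "squeeze" is the grip in N (left out, the last holds). Time passes only in rows, so rows that repeat a pose let the fingers close. It gives the time, the measured TCP pose, the force, the opening and the grip force at its end, in the units of the state.
- bot.get_obs(): the state, without advancing time (a new reading comes with each control period).
- bot.get_image(name): name is "side" or "top"; returns the picture (384x512x3 uint8, red, green, blue); there is no depth.
- bot.get_calibration(name): a dict with "intrinsics" (3x3 intrinsics, pixels), "R" (3x3) and "t" (3): a world point X has camera coordinates R X + t. Camera axes: x right, y down, z forward; pixel columns grow to the right and rows downward; lengths in m; the calibration is good to about 2 mm. A picture is of the moment at which its call begins. get_calibration takes no time and is no camera call.
- bot.close_job(): hands the job in; it is judged then, once.
The state is a dict: "time_s": time; "joint_positions": joint angles; "joint_velocities": joint speeds; "joint_torque": joint torques, N m; "ee_pos": TCP position; "eef_rot": TCP orientation; "wrist_force": force on the tool from outside, world axes, zero at the start; "moment": the same for the moment, N m; "grip_width": finger opening in m; "gripper_force": force on a finger pad.
Only numpy, scipy, OpenCV 4.12 (cv2) and the standard library are available. Lean on these libraries where they do the work, as an engineer would, in place of code of your own. Each camera call takes 0.05 s, during which the arm holds its last target. There are 200 camera calls.

## Working session

There is one attempt and no reset: what is moved stays moved. The work goes in short steps, Python scripts to look and compute and a tool call to move; the robot and the scene stay as the last step left them, time stands still between calls to the robot, and variables do not carry over. Pictures are saved under pics/ and viewed, at most 14 in all, crops included, and the job is handed in when it is done.

Besides the shell and the picture viewer there is one more tool, called as name(argument=value, ...), one argument or row to a line, values as JSON. jog_arm: Moves the arm, as the interface text tells. Its arguments: {"type":"object","properties":{"rows":{"type":"array","items":{"type":"object","properties":{"ax":{"type":"number"},"ay":{"type":"number"},"az":{"type":"number"},"dx":{"type":"number"},"dy":{"type":"number"},"dz":{"type":"number"},"gripper":{"type":"number"}}}},"squeeze":{"type":"number"}},"required":["rows"]}

```bash
mkdir -p pics
cat > h.py <<'E'
import numpy as np, cv2
from rig import bot
from scipy.spatial.transform import Rotation as Ro
def cal(n):
    c=bot.get_calibration(n); return np.array(c["intrinsics"]),np.array(c["R"]),np.array(c["t"])
def ray(n,u,v,z):
    K,R,t=cal(n); d=R.T@np.linalg.inv(K)@np.array([u,v,1.]); o=-R.T@t
    return o+d*(z-o[2])/d[2]
def pix(n,X):
    K,R,t=cal(n); p=K@(R@np.array(X)+t); return p[:2]/p[2]
def save(n,f,box=None,s=1):
    im=bot.get_image(n)
    np.save('pics/'+f+'.npy',im)
    c=im if box is None else im[box[1]:box[3],box[0]:box[2]]
    cv2.imwrite('pics/'+f+'.png',cv2.resize(c[:,:,::-1],None,fx=s,fy=s,interpolation=cv2.INTER_CUBIC)); return im
E
python3 - <<'E'
from h import *
for n in ("top","side"):
    save(n,n+'0',None,1.5); K,R,t=cal(n); print(n,K.round(1).tolist(),(-R.T@t).round(3),R.round(2).tolist())
o=bot.get_obs(); print({k:np.round(v,3).tolist() for k,v in o.items()}, bot.nose_length)
E
```

```text
top [[443.7, 0.0, 252.7], [0.0, 443.7, 204.0], [0.0, 0.0, 1.0]] [0.274 0.077 1.369] [[0.07, -1.0, -0.0], [-0.97, -0.07, -0.21], [0.21, 0.02, -0.98]]
side [[454.9, 0.0, 261.0], [0.0, 454.9, 192.1], [0.0, 0.0, 1.0]] [0.087 1.227 0.981] [[-0.93, -0.38, 0.01], [-0.21, 0.51, -0.83], [0.31, -0.77, -0.55]]
{'time_s': 0.1, 'joint_positions': [-1.298, 0.69, -0.195, 1.566, 0.157, 0.903, -0.215], 'joint_velocities': [-0.001, -0.003, -0.001, -0.003, -0.0, 0.001, 0.001], 'joint_torque': [-0.003, -52.85, -1.272, -15.384, -0.053, 0.002, 0.0], 'ee_pos': [0.148, 0.607, 0.26], 'eef_rot': [0.119, 0.993, -0.001, -0.0], 'wrist_force': [-0.001, -0.317, 0.243], 'moment': [0.032, 0.01, -0.036], 'gripper_force': 0.0, 'grip_width': 0.088} 0.022
```

View pics/top0.png

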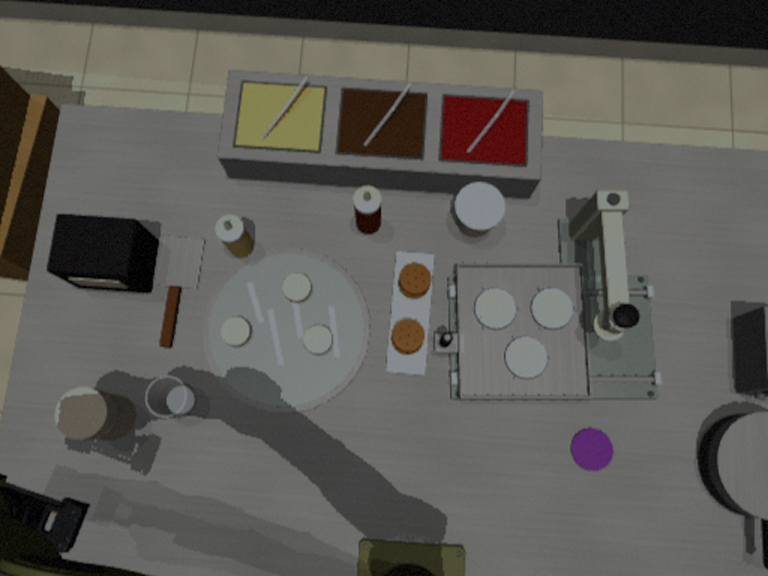

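View pics/side0.png

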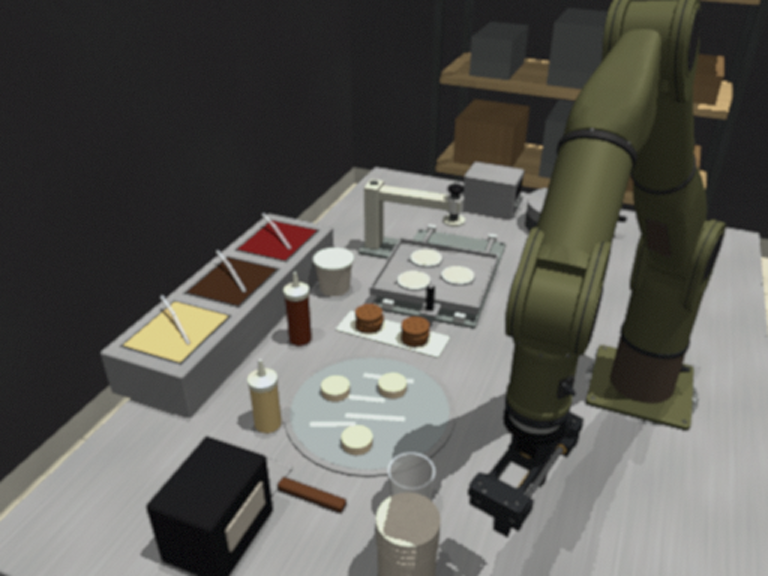

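The top view shows all three plates on the tray at about (552,308), (526,357) and (495,308). The discs are at (297,287), (235,331) and (317,339), the biscuit piles at (415,280) and (408,336), the post at (445,340) and the knob at (626,315), all in 1.5x pixels. The purple disc at (592,449) is the decoy.

```bash
cat >> h.py <<'E'
def blob(im,n,u,v,r,f,z,show=True):
    """mask f within radius r of (u,v): min enclosing ellipse centre -> world at z"""
    hsv=cv2.cvtColor(im,cv2.COLOR_RGB2HSV).astype(int); m=f(hsv[...,0],hsv[...,1],hsv[...,2]).astype(np.uint8)
    g=np.zeros_like(m); cv2.circle(g,(int(u),int(v)),r,1,-1); m&=g
    k,l,s,c=cv2.connectedComponentsWithStats(m)
    if k<2: return None
    i=1+s[1:,4].argmax(); return s[i].tolist(), c[i].round(1), ray(n,*c[i],z).round(4)
E
python3 - <<'E'
from h import *
im=np.load('pics/top0.npy'); hsv=cv2.cvtColor(im,cv2.COLOR_RGB2HSV)
for nm,u,v in [('plate1',552,308),('plate2',526,357),('plate3',495,308),('disc',297,287),('disc',235,331),('disc',317,339),('cold',250,300),('bis',415,280),('bis',408,336),('post',445,338),('knob',626,315),('tray',545,340),('pad',604,330)]:
    print(nm,hsv[int(v/1.5),int(u/1.5)])
# enlarged crop station
c=im[150:275,255:450]; cv2.imwrite('pics/crop.png',cv2.resize(c[:,:,::-1],None,fx=4,fy=4,interpolation=cv2.INTER_CUBIC))
E
```

```text
plate1 [ 72   9 140]
plate2 [ 75  11 138]
plate3 [ 69  13 139]
disc [ 55  11 139]
disc [ 51  13 138]
disc [ 70  11 138]
cold [ 84  11 120]
bis [ 14 180  99]
bis [ 15 174  95]
post [30  7 77]
knob [25 64 24]
tray [ 30   4 114]
pad [ 30  33 107]
```

View pics/crop.png

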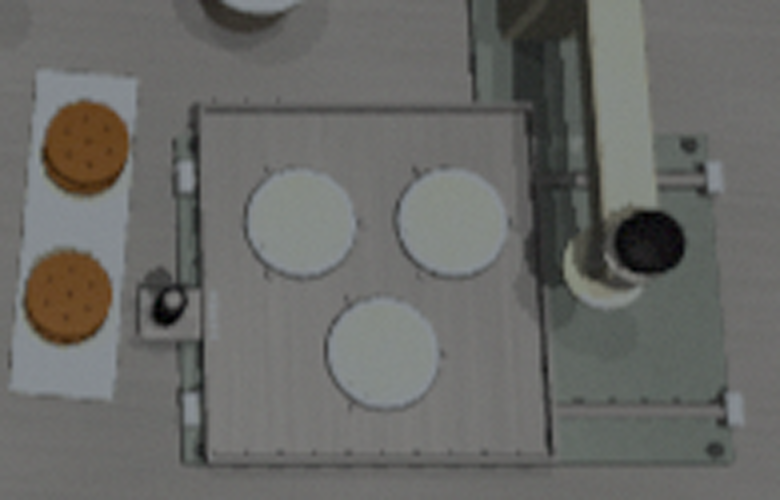

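The crop confirms the grey-white plates at crop pixels (452,222), (383,353) and (301,222). The round post's top is near (176,300) and the knob top is at (650,242).

```bash
cat > meas.py <<'E'
from h import *
brt=lambda H,S,V:(V>126)&(S<40)
bis=lambda H,S,V:(S>120)&(H<25)
blk=lambda H,S,V:(V<45)
E
python3 - <<'E'
from meas import *
im=np.load('pics/top0.npy'); P={}
for nm,u,v,r,f,z in [('plate1',552,308,18,brt,.05),('plate2',526,357,18,brt,.05),('plate3',495,308,18,brt,.05),('disc',297,287,13,brt,.028),('disc',235,331,13,brt,.028),('disc',317,339,13,brt,.028),('bisT',415,280,16,bis,.046),('bisB',408,336,16,bis,.046),('knob',626,315,12,blk,.227)]:
    b=blob(im,'top',u/1.5,v/1.5,r,f,z); P[nm]=b[2]; print(nm,*b)
p1,p2,p3=[P[f'plate{i}'][:2] for i in (1,2,3)]
off=np.array([[.07,-.22],[-.03,-.163],[.07,-.105]])
Q=np.array([p1,p2,p3]); a=off-off.mean(0); b=Q-Q.mean(0)
yaw=np.arctan2((a[:,0]*b[:,1]-a[:,1]*b[:,0]).sum(),(a*b).sum())
R=np.array([[np.cos(yaw),-np.sin(yaw)],[np.sin(yaw),np.cos(yaw)]])
h=Q.mean(0)-R@off.mean(0); print('yaw',yaw,'handle',h,'res',(Q-h-off@R.T).round(4).tolist())
print('handle pix',pix('top',[*h,.11]), 'knob in press', R.T@(P['knob'][:2]-h))
im=bot.get_image('side'); np.save('pics/sideA.npy',im)
s=np.load('pics/sideA.npy')
for nm,z,f,r in [('plate1',.05,brt,14),('disc',.028,brt,14),('knob',.227,blk,10)]:
    u,v=pix('side',[*P[nm][:2],z]); print(nm,u*1.5,v*1.5,blob(s,'side',u,v,r,f,z))
E
```

```text
plate1 [355, 192, 27, 26, 548] [367.9 204.9] [ 0.5803 -0.2515  0.05  ]
plate2 [337, 224, 28, 28, 575] [350.5 237.7] [ 0.4762 -0.2015  0.05  ]
plate3 [317, 192, 27, 27, 548] [330.  204.9] [ 0.572  -0.1367  0.05  ]
disc [188, 182, 19, 18, 261] [197.  190.5] [0.5929 0.2746 0.028 ]
disc [147, 211, 19, 19, 273] [155.9 220.1] [0.4907 0.391  0.028 ]
disc [199, 216, 22, 19, 296] [210.2 225.3] [0.4866 0.2235 0.028 ]
bisT [266, 176, 21, 22, 370] [276.  186.6] [0.6185 0.0305 0.046 ]
bisB [262, 213, 21, 23, 375] [271.6 224. ] [0.5011 0.0367 0.046 ]
knob [409, 203, 17, 15, 215] [417.  210.2] [ 0.5343 -0.3363  0.227 ]
yaw 0.07053034623077384 handle [ 0.4947944 -0.0368884] res [[0.0002, -0.0001], [-0.0002, 0.0001], [-0.0, -0.0]]
handle pix [297.9116373  224.28005141] knob in press [ 0.01830728 -0.30145123]
plate1 426.12088395012455 257.04673214718525 ([270, 163, 29, 23, 468], array([283.5, 173.8]), array([ 0.5762, -0.2331,  0.05  ]))
disc 391.5078976564085 382.78883828847796 ([247, 241, 29, 29, 532], array([261.3, 254. ]), array([0.4879, 0.2182, 0.028 ]))
knob 456.33499562241263 186.25027081144827 ([300, 124, 9, 8, 54], array([303.5, 127. ]), array([ 0.5292, -0.3111,  0.227 ]))
```

jog_arm(
  rows=[
    {"dx":-478,"dy":-471,"dz":100,"az":1.262,"gripper":1},
    {"dx":-478,"dy":-471,"dz":100,"az":1.262,"gripper":1},
    {"dx":-478,"dy":-471,"dz":100,"az":1.262,"gripper":1},
    {"dx":-478,"dy":-471,"dz":100,"az":1.262,"gripper":1},
    {"dx":-478,"dy":-471,"dz":100,"az":1.262,"gripper":1},
    {"dx":-478,"dy":-471,"dz":100,"az":1.262,"gripper":1},
    {"dx":-478,"dy":-471,"dz":100,"az":1.262,"gripper":1},
    {"dx":-478,"dy":-471,"dz":100,"az":1.262,"gripper":1},
    {"dx":-478,"dy":-471,"dz":100,"az":1.262,"gripper":1},
    {"dx":-478,"dy":-471,"dz":100,"az":1.262,"gripper":1},
    {"dx":-478,"dy":-471,"dz":100,"az":1.262,"gripper":1},
    {"dx":-478,"dy":-471,"dz":100,"az":1.262,"gripper":1},
    {"dx":-478,"dy":-471,"dz":100,"az":1.262,"gripper":1},
    {"dx":-478,"dy":-471,"dz":100,"az":1.262,"gripper":1},
    {"dx":-478,"dy":-471,"dz":100,"az":1.262,"gripper":1},
    {"dx":-478,"dy":-471,"dz":100,"az":1.262,"gripper":1},
    {"dx":-478,"dy":-471,"dz":100,"az":1.262,"gripper":1},
    {"dx":-478,"dy":-471,"dz":100,"az":1.262,"gripper":1},
    {"dx":-478,"dy":-471,"dz":100,"az":1.262,"gripper":1},
    {"dx":-478,"dy":-471,"dz":100,"az":1.262,"gripper":1},
  ],
)

```text
invalid input at $.rows[0]: expected keys ax, ay, az, dx, dy, dz, gripper
```

```bash
cat >> meas.py <<'E'
H=np.array([.4948,-.0369]); YAW=.0705
RP=np.array([[np.cos(YAW),-np.sin(YAW)],[np.sin(YAW),np.cos(YAW)]])
def pf(p): return (RP.T@(np.array(p)[:2]-H)*1000).round(1)
def tcp():
    o=bot.get_obs(); r=Ro.from_quat(o["eef_rot"]).as_matrix()
    print('t',o['time_s'],'tcp',pf(o['ee_pos']),(o['ee_pos'][2]*1000).round(1),'yaw',round(float(np.arctan2(r[1,1],r[0,1])),4),'zax',r[:,2].round(3),'w',o['grip_width'],'F',np.round(o['wrist_force'],1))
E
python3 - <<'E'
from meas import *
tcp(); print(np.round(bot.get_obs()['joint_positions'],2))
im=np.load('pics/top0.npy')
hsv=cv2.cvtColor(im,cv2.COLOR_RGB2HSV)
m=((hsv[...,2]>128)&(hsv[...,1]<40)).astype(np.uint8); m=cv2.morphologyEx(m,cv2.MORPH_OPEN,cv2.getStructuringElement(cv2.MORPH_ELLIPSE,(9,9)))
k,l,s,c=cv2.connectedComponentsWithStats(m)
for i in range(1,k):
    if 150<s[i,4]<450: print('disc?',s[i],c[i].round(1),pf(ray('top',*c[i],.028)))
for nm,p in [('bisT',(.6185,.0305)),('bisB',(.5011,.0367)),('knob',(.5343,-.3363))]: print(nm,pf(p))
for nm,u,v,z in [('bottle_a',368,195,.185),('bottle_b',230,228,.165),('tub',480,205,.092)]: print(nm,pf(ray('top',u/1.5,v/1.5,z)))
E
```

```text
t 0.15 tcp [-300.9  666.6] 260.1 yaw 1.3321 zax [-0.    -0.001 -1.   ] w 0.0880297566435932 F [-0.4 -0.1  1.2]
[-1.3   0.69 -0.19  1.57  0.16  0.9  -0.22]
disc? [ 82  61  42  12 386] [102.5  66.8] [541.3 629. ]
disc? [126  64  23  11 181] [137.2  69.2] [533.  513.4]
disc? [188 182  19  18 250] [197.  190.6] [119.5 303.6]
disc? [261 197  26  18 342] [273.5 205.1] [73.7 66. ]
disc? [147 212  19  18 259] [155.9 220.2] [ 25.7 427.2]
disc? [202 217  19  18 261] [211.1 225.7] [  9.  257.4]
disc? [258 235  26  14 302] [270.7 241.6] [-39.7  75.4]
bisT [128.1  58.5]
bisB [11.5 73. ]
knob [  18.3 -301.4]
bottle_a [257.7 151.3]
bottle_b [198.6 413.5]
tub [273.4 -74.4]
```

jog_arm(
  rows=[
    {"ax":0,"ay":0,"dx":-478,"dy":-471,"dz":100,"az":1.262,"gripper":1},
    {"ax":0,"ay":0,"dx":-478,"dy":-471,"dz":100,"az":1.262,"gripper":1},
    {"ax":0,"ay":0,"dx":-478,"dy":-471,"dz":100,"az":1.262,"gripper":1},
    {"ax":0,"ay":0,"dx":-478,"dy":-471,"dz":100,"az":1.262,"gripper":1},
    {"ax":0,"ay":0,"dx":-478,"dy":-471,"dz":100,"az":1.262,"gripper":1},
    {"ax":0,"ay":0,"dx":-478,"dy":-471,"dz":100,"az":1.262,"gripper":1},
    {"ax":0,"ay":0,"dx":-478,"dy":-471,"dz":100,"az":1.262,"gripper":1},
    {"ax":0,"ay":0,"dx":-478,"dy":-471,"dz":100,"az":1.262,"gripper":1},
    {"ax":0,"ay":0,"dx":-478,"dy":-471,"dz":100,"az":1.262,"gripper":1},
    {"ax":0,"ay":0,"dx":-478,"dy":-471,"dz":100,"az":1.262,"gripper":1},
    {"ax":0,"ay":0,"dx":-478,"dy":-471,"dz":100,"az":1.262,"gripper":1},
    {"ax":0,"ay":0,"dx":-478,"dy":-471,"dz":100,"az":1.262,"gripper":1},
    {"ax":0,"ay":0,"dx":-478,"dy":-471,"dz":100,"az":1.262,"gripper":1},
    {"ax":0,"ay":0,"dx":-478,"dy":-471,"dz":100,"az":1.262,"gripper":1},
    {"ax":0,"ay":0,"dx":-478,"dy":-471,"dz":100,"az":1.262,"gripper":1},
    {"ax":0,"ay":0,"dx":-478,"dy":-471,"dz":100,"az":1.262,"gripper":1},
    {"ax":0,"ay":0,"dx":-478,"dy":-471,"dz":100,"az":1.262,"gripper":1},
    {"ax":0,"ay":0,"dx":-478,"dy":-471,"dz":100,"az":1.262,"gripper":1},
    {"ax":0,"ay":0,"dx":-478,"dy":-471,"dz":100,"az":1.262,"gripper":1},
    {"ax":0,"ay":0,"dx":-478,"dy":-471,"dz":100,"az":1.262,"gripper":1},
  ],
)

```text
time_s: 1.82
ee_pos: [0.5, 0.0385, 0.1607]
eef_rot: [0.681, 0.732, 0.0, -0.001]
wrist_force: [-0.1, -0.1, 0.1]
grip_width: 0.0883
gripper_force: 0.0
```

```bash
python3 -c "
from meas import *
tcp(); print(np.round(bot.get_obs()['joint_positions'],2))"
```

```text
t 1.8167 tcp [10.5 74.8] 160.7 yaw 0.0724 zax [-0.001  0.001 -1.   ] w 0.08826455034466285 F [-0.1 -0.1  0.1]
[-0.16  0.69 -0.01  2.03  0.02  0.42 -0.11]
```

jog_arm(
  rows=[
    {"ax":0,"ay":0,"az":0,"dx":-2,"dy":1,"dz":80,"gripper":1},
    {"ax":0,"ay":0,"az":0,"dx":-2,"dy":1,"dz":80,"gripper":1},
    {"ax":0,"ay":0,"az":0,"dx":-2,"dy":1,"dz":104,"gripper":1},
    {"ax":0,"ay":0,"az":0,"dx":-2,"dy":1,"dz":104,"gripper":1},
    {"ax":0,"ay":0,"az":0,"dx":-2,"dy":1,"dz":104,"gripper":-1},
    {"ax":0,"ay":0,"az":0,"dx":-2,"dy":1,"dz":104,"gripper":-1},
    {"ax":0,"ay":0,"az":0,"dx":-2,"dy":1,"dz":104,"gripper":-1},
    {"ax":0,"ay":0,"az":0,"dx":-2,"dy":1,"dz":104,"gripper":-1},
    {"ax":0,"ay":0,"az":0,"dx":-2,"dy":1,"dz":104,"gripper":-1},
    {"ax":0,"ay":0,"az":0,"dx":-2,"dy":1,"dz":104,"gripper":-1},
    {"ax":0,"ay":0,"az":0,"dx":-2,"dy":1,"dz":80,"gripper":-1},
    {"ax":0,"ay":0,"az":0,"dx":-2,"dy":1,"dz":40,"gripper":-1},
    {"ax":0,"ay":0,"az":0,"dx":-2,"dy":1,"dz":0,"gripper":-1},
    {"ax":0,"ay":0,"az":0,"dx":-2,"dy":1,"dz":0,"gripper":-1},
  ],
  squeeze=15,
)

```text
time_s: 2.98
ee_pos: [0.5055, 0.0348, 0.1674]
eef_rot: [0.682, 0.731, 0.005, 0.004]
wrist_force: [-0.4, 0.0, -0.5]
grip_width: 0.0652
gripper_force: 15.0
```

Run:
```python
from meas import *
tcp(); save('side','s1',(180,80,400,330),2.5)
```

```text
t 2.9833 tcp [15.7 70.7] 167.4 yaw 0.0691 zax [ 0.012  0.002 -1.   ] w 0.06515121072766653 F [-0.4  0.  -0.5]
```

View pics/s1.png

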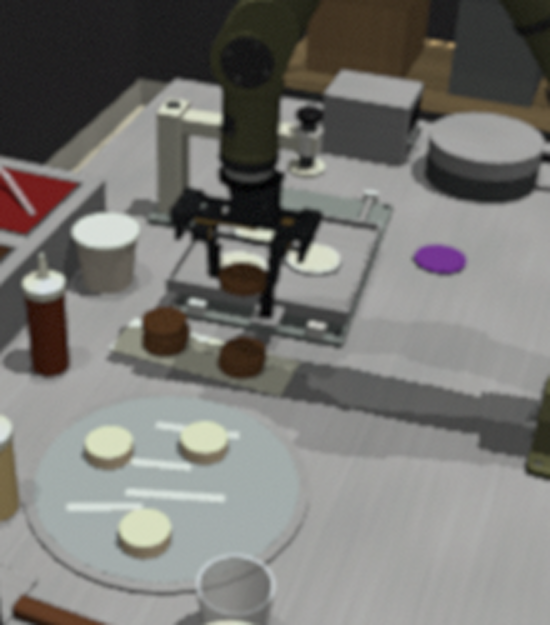

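The side view shows the biscuit held level at (242,278) between the fingers. The lower pile still stands.

jog_arm(
  rows=[
    {"ax":0,"ay":0,"az":0,"dx":-293,"dy":58,"dz":0,"gripper":-1},
    {"ax":0,"ay":0,"az":0,"dx":-293,"dy":58,"dz":0,"gripper":-1},
    {"ax":0,"ay":0,"az":0,"dx":-293,"dy":58,"dz":0,"gripper":-1},
    {"ax":0,"ay":0,"az":0,"dx":-293,"dy":58,"dz":0,"gripper":-1},
    {"ax":0,"ay":0,"az":0,"dx":-293,"dy":58,"dz":0,"gripper":-1},
    {"ax":0,"ay":0,"az":0,"dx":-293,"dy":58,"dz":0,"gripper":-1},
    {"ax":0,"ay":0,"az":0,"dx":-293,"dy":58,"dz":0,"gripper":-1},
    {"ax":0,"ay":0,"az":0,"dx":-293,"dy":58,"dz":0,"gripper":-1},
    {"ax":0,"ay":0,"az":0,"dx":-293,"dy":58,"dz":25,"gripper":-1},
    {"ax":0,"ay":0,"az":0,"dx":-293,"dy":58,"dz":50,"gripper":-1},
    {"ax":0,"ay":0,"az":0,"dx":-293,"dy":58,"dz":65,"gripper":-1},
    {"ax":0,"ay":0,"az":0,"dx":-293,"dy":58,"dz":75,"gripper":-1},
    {"ax":0,"ay":0,"az":0,"dx":-293,"dy":58,"dz":82,"gripper":-1},
    {"ax":0,"ay":0,"az":0,"dx":-293,"dy":58,"dz":84,"gripper":-1},
    {"ax":0,"ay":0,"az":0,"dx":-293,"dy":58,"dz":84,"gripper":-1},
    {"ax":0,"ay":0,"az":0,"dx":-293,"dy":58,"dz":84,"gripper":-1},
  ],
)

```text
time_s: 4.37
ee_pos: [0.5808, -0.2535, 0.0772]
eef_rot: [0.682, 0.731, 0.0, 0.0]
wrist_force: [-0.5, -0.2, 0.3]
grip_width: 0.0656
gripper_force: 15.0
```

```bash
python3 -c "
from meas import *
tcp()"
```

```text
t 4.3667 tcp [  70.5 -222.1] 77.2 yaw 0.0702 zax [ 0.001 -0.    -1.   ] w 0.06557176253636576 F [-0.5 -0.2  0.3]
```

jog_arm(
  rows=[
    {"ax":0,"ay":0,"az":0,"dx":0,"dy":0,"dz":2,"gripper":-1},
    {"ax":0,"ay":0,"az":0,"dx":0,"dy":0,"dz":2,"gripper":1},
    {"ax":0,"ay":0,"az":0,"dx":0,"dy":0,"dz":2,"gripper":1},
    {"ax":0,"ay":0,"az":0,"dx":0,"dy":0,"dz":2,"gripper":1},
    {"ax":0,"ay":0,"az":0,"dx":0,"dy":0,"dz":2,"gripper":1},
    {"ax":0,"ay":0,"az":0,"dx":0,"dy":0,"dz":-40,"gripper":1},
    {"ax":0,"ay":0,"az":0,"dx":0,"dy":0,"dz":-80,"gripper":1},
    {"ax":0,"ay":0,"az":0,"dx":479,"dy":-61,"dz":-85,"gripper":1},
    {"ax":0,"ay":0,"az":0,"dx":479,"dy":-61,"dz":-85,"gripper":1},
    {"ax":0,"ay":0,"az":0,"dx":479,"dy":-61,"dz":-85,"gripper":1},
    {"ax":0,"ay":0,"az":0,"dx":479,"dy":-61,"dz":-85,"gripper":1},
    {"ax":0,"ay":0,"az":0,"dx":479,"dy":-61,"dz":-85,"gripper":1},
    {"ax":0,"ay":0,"az":0,"dx":479,"dy":-61,"dz":-85,"gripper":1},
    {"ax":0,"ay":0,"az":0,"dx":479,"dy":-61,"dz":-85,"gripper":1},
    {"ax":0,"ay":0,"az":0,"dx":479,"dy":-61,"dz":-85,"gripper":1},
    {"ax":0,"ay":0,"az":0,"dx":479,"dy":-61,"dz":-85,"gripper":1},
    {"ax":0,"ay":0,"az":0,"dx":479,"dy":-61,"dz":-85,"gripper":1},
    {"ax":0,"ay":0,"az":0,"dx":479,"dy":-61,"dz":-85,"gripper":1},
    {"ax":0,"ay":0,"az":0,"dx":479,"dy":-61,"dz":-85,"gripper":1},
    {"ax":0,"ay":0,"az":0,"dx":479,"dy":-61,"dz":-85,"gripper":1},
  ],
)

```text
time_s: 6.03
ee_pos: [0.484, 0.2284, 0.1617]
eef_rot: [0.678, 0.735, 0.002, -0.002]
wrist_force: [1.0, 0.2, 0.5]
grip_width: 0.088
gripper_force: 0.0
```

```bash
cat >> meas.py <<'E'
P0=dict(plate1=(70,-220),plate2=(-30,-163),plate3=(70,-105))
def w(p,z): return np.array([*(H+RP@(np.array(p)/1000)),z])
def look(im,ztop,kind,p,r=16):
    u,v=pix('top',w(p,ztop)); b=blob(im,'top',u,v,r,kind,ztop)
    return None if b is None else (b[0],pf(b[2]))
E
python3 - <<'E'
from meas import *
tcp(); im=save('top','t1',(120,140,400,270),2.8)
print('b on p1',look(im,.064,bis,P0['plate1']))
for p in [(119,303),(26,427),(9,257)]: print(look(im,.028,brt,p,13))
E
```

```text
t 6.0333 tcp [  7.9 265.4] 161.7 yaw 0.0811 zax [-0.     0.006 -1.   ] w 0.08801202041772119 F [1.  0.2 0.5]
b on p1 ([359, 194, 21, 21, 346], array([  69.4, -220.1]))
None
([142, 207, 20, 25, 333], array([ 29.8, 441.6]))
([223, 222, 1, 2, 2], array([ 18.9, 221.1]))
```

View pics/t1.png

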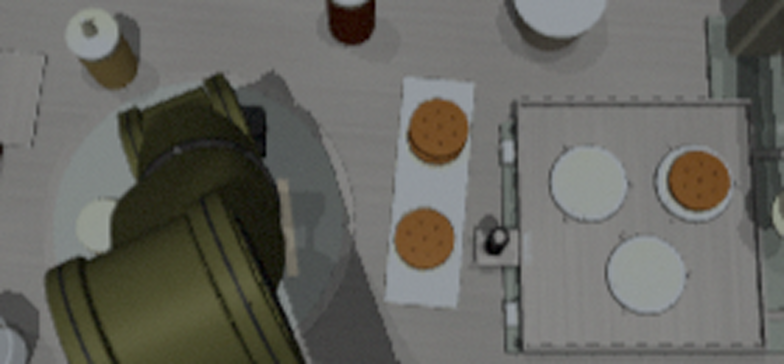

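The top view shows the biscuit centred on plate1 at (698,182), with an even rim. The post is unmoved.

jog_arm(
  rows=[
    {"ax":0,"ay":0,"az":0,"dx":0,"dy":0,"dz":40,"gripper":1},
    {"ax":0,"ay":0,"az":0,"dx":0,"dy":0,"dz":80,"gripper":1},
    {"ax":0,"ay":0,"az":0,"dx":0,"dy":0,"dz":110,"gripper":1},
    {"ax":0,"ay":0,"az":0,"dx":0,"dy":0,"dz":125,"gripper":1},
    {"ax":0,"ay":0,"az":0,"dx":0,"dy":0,"dz":125,"gripper":1},
    {"ax":0,"ay":0,"az":0,"dx":0,"dy":0,"dz":125,"gripper":-1},
    {"ax":0,"ay":0,"az":0,"dx":0,"dy":0,"dz":125,"gripper":-1},
    {"ax":0,"ay":0,"az":0,"dx":0,"dy":0,"dz":125,"gripper":-1},
    {"ax":0,"ay":0,"az":0,"dx":0,"dy":0,"dz":125,"gripper":-1},
    {"ax":0,"ay":0,"az":0,"dx":0,"dy":0,"dz":125,"gripper":-1},
    {"ax":0,"ay":0,"az":0,"dx":0,"dy":0,"dz":125,"gripper":-1},
  ],
)

```text
time_s: 7.0
ee_pos: [0.4867, 0.2202, 0.0379]
eef_rot: [0.682, 0.731, 0.001, 0.0]
wrist_force: [-0.5, -0.4, 6.0]
grip_width: 0.0595
gripper_force: 15.0
```

```bash
python3 -c "
from meas import *
tcp()"
```

```text
t 7.0 tcp [ 10. 257.] 37.9 yaw 0.0698 zax [ 0.002  0.001 -1.   ] w 0.059473495290624456 F [-0.5 -0.4  6. ]
```

jog_arm(
  rows=[
    {"ax":0,"ay":0,"az":0,"dx":0,"dy":0,"dz":-40,"gripper":-1},
    {"ax":0,"ay":0,"az":0,"dx":0,"dy":0,"dz":-80,"gripper":-1},
    {"ax":0,"ay":0,"az":0,"dx":-478,"dy":60,"dz":-130,"gripper":-1},
    {"ax":0,"ay":0,"az":0,"dx":-478,"dy":60,"dz":-130,"gripper":-1},
    {"ax":0,"ay":0,"az":0,"dx":-478,"dy":60,"dz":-130,"gripper":-1},
    {"ax":0,"ay":0,"az":0,"dx":-478,"dy":60,"dz":-130,"gripper":-1},
    {"ax":0,"ay":0,"az":0,"dx":-478,"dy":60,"dz":-130,"gripper":-1},
    {"ax":0,"ay":0,"az":0,"dx":-478,"dy":60,"dz":-130,"gripper":-1},
    {"ax":0,"ay":0,"az":0,"dx":-478,"dy":60,"dz":-130,"gripper":-1},
    {"ax":0,"ay":0,"az":0,"dx":-478,"dy":60,"dz":-130,"gripper":-1},
    {"ax":0,"ay":0,"az":0,"dx":-478,"dy":60,"dz":-130,"gripper":-1},
    {"ax":0,"ay":0,"az":0,"dx":-478,"dy":60,"dz":-130,"gripper":-1},
    {"ax":0,"ay":0,"az":0,"dx":-478,"dy":60,"dz":-130,"gripper":-1},
    {"ax":0,"ay":0,"az":0,"dx":-478,"dy":60,"dz":-130,"gripper":-1},
    {"ax":0,"ay":0,"az":0,"dx":-478,"dy":60,"dz":-130,"gripper":-1},
    {"ax":0,"ay":0,"az":0,"dx":-478,"dy":60,"dz":-100,"gripper":-1},
    {"ax":0,"ay":0,"az":0,"dx":-478,"dy":60,"dz":-80,"gripper":-1},
    {"ax":0,"ay":0,"az":0,"dx":-478,"dy":60,"dz":-68,"gripper":-1},
    {"ax":0,"ay":0,"az":0,"dx":-478,"dy":60,"dz":-64,"gripper":-1},
    {"ax":0,"ay":0,"az":0,"dx":-478,"dy":60,"dz":-63,"gripper":-1},
  ],
)

```text
time_s: 8.67
ee_pos: [0.5789, -0.2519, 0.0991]
eef_rot: [0.682, 0.732, -0.0, -0.001]
wrist_force: [-0.7, 0.0, 0.1]
grip_width: 0.0593
gripper_force: 15.0
```

```bash
python3 -c "
from meas import *
tcp()"
```

```text
t 8.6667 tcp [  68.8 -220.4] 99.1 yaw 0.0708 zax [-0.001  0.001 -1.   ] w 0.05932937627476447 F [-0.7  0.   0.1]
```

jog_arm(
  rows=[
    {"ax":0,"ay":0,"az":0,"dx":0,"dy":0,"dz":2,"gripper":-1},
    {"ax":0,"ay":0,"az":0,"dx":0,"dy":0,"dz":3,"gripper":-1},
    {"ax":0,"ay":0,"az":0,"dx":0,"dy":0,"dz":3,"gripper":1},
    {"ax":0,"ay":0,"az":0,"dx":0,"dy":0,"dz":3,"gripper":1},
    {"ax":0,"ay":0,"az":0,"dx":0,"dy":0,"dz":3,"gripper":1},
    {"ax":0,"ay":0,"az":0,"dx":0,"dy":0,"dz":3,"gripper":1},
    {"ax":0,"ay":0,"az":0,"dx":0,"dy":0,"dz":-35,"gripper":1},
    {"ax":0,"ay":0,"az":0,"dx":0,"dy":0,"dz":-62,"gripper":1},
    {"ax":0,"ay":0,"az":0,"dx":293,"dy":-58,"dz":-62,"gripper":1},
    {"ax":0,"ay":0,"az":0,"dx":293,"dy":-58,"dz":-62,"gripper":1},
    {"ax":0,"ay":0,"az":0,"dx":293,"dy":-58,"dz":-62,"gripper":1},
    {"ax":0,"ay":0,"az":0,"dx":293,"dy":-58,"dz":-62,"gripper":1},
    {"ax":0,"ay":0,"az":0,"dx":293,"dy":-58,"dz":-62,"gripper":1},
    {"ax":0,"ay":0,"az":0,"dx":293,"dy":-58,"dz":-62,"gripper":1},
    {"ax":0,"ay":0,"az":0,"dx":293,"dy":-58,"dz":-62,"gripper":1},
    {"ax":0,"ay":0,"az":0,"dx":293,"dy":-58,"dz":-62,"gripper":1},
    {"ax":0,"ay":0,"az":0,"dx":293,"dy":-58,"dz":-62,"gripper":1},
    {"ax":0,"ay":0,"az":0,"dx":293,"dy":-58,"dz":-62,"gripper":1},
  ],
)

```text
time_s: 10.17
ee_pos: [0.5013, 0.0353, 0.162]
eef_rot: [0.682, 0.732, 0.0, 0.0]
wrist_force: [0.4, -1.0, -0.1]
grip_width: 0.0882
gripper_force: 0.0
```

Run:
```python
from meas import *
tcp(); im=save('top','t2',(100,140,400,270),2.6)
print('disc on p1',look(im,.086,brt,P0['plate1'],11))
for p in [(119,303),(26,427)]: print(look(im,.028,brt,p,13))
save('side','s2',(170,80,400,330),2.4)
```

```text
t 10.1667 tcp [11.6 71.5] 162.0 yaw 0.0707 zax [ 0.001 -0.001 -1.   ] w 0.0882402513206266 F [ 0.4 -1.  -0.1]
disc on p1 ([362, 192, 20, 20, 292], array([  70.6, -221.4]))
([184, 177, 27, 27, 436], array([124.6, 306.9]))
([142, 207, 24, 27, 437], array([ 28. , 434.6]))
```

View pics/t2.png

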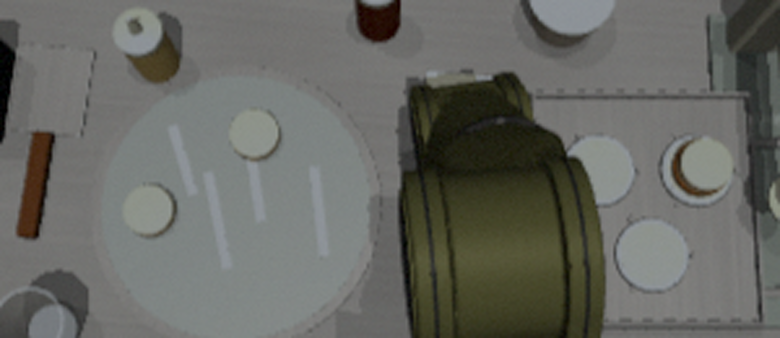

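The top view shows the disc sitting on the plate1 biscuit at (706,163). After allowing for height it is 1.5 mm off centre. The other two discs are unmoved.

jog_arm(
  rows=[
    {"ax":0,"ay":0,"az":0,"dx":0,"dy":0,"dz":40,"gripper":1},
    {"ax":0,"ay":0,"az":0,"dx":0,"dy":0,"dz":80,"gripper":1},
    {"ax":0,"ay":0,"az":0,"dx":0,"dy":0,"dz":110,"gripper":1},
    {"ax":0,"ay":0,"az":0,"dx":0,"dy":0,"dz":117,"gripper":1},
    {"ax":0,"ay":0,"az":0,"dx":0,"dy":0,"dz":117,"gripper":1},
    {"ax":0,"ay":0,"az":0,"dx":0,"dy":0,"dz":117,"gripper":-1},
    {"ax":0,"ay":0,"az":0,"dx":0,"dy":0,"dz":117,"gripper":-1},
    {"ax":0,"ay":0,"az":0,"dx":0,"dy":0,"dz":117,"gripper":-1},
    {"ax":0,"ay":0,"az":0,"dx":0,"dy":0,"dz":117,"gripper":-1},
    {"ax":0,"ay":0,"az":0,"dx":0,"dy":0,"dz":117,"gripper":-1},
  ],
)

```text
time_s: 11.1
ee_pos: [0.502, 0.0355, 0.0462]
eef_rot: [0.682, 0.731, 0.001, 0.001]
wrist_force: [-0.3, -0.1, 8.6]
grip_width: 0.0652
gripper_force: 15.0
```

```bash
python3 -c "
from meas import *
tcp()"
```

```text
t 11.1 tcp [12.3 71.7] 46.2 yaw 0.0697 zax [ 0.003  0.    -1.   ] w 0.0652447295124147 F [-0.3 -0.1  8.6]
```

jog_arm(
  rows=[
    {"ax":0,"ay":0,"az":0,"dx":0,"dy":0,"dz":-40,"gripper":-1},
    {"ax":0,"ay":0,"az":0,"dx":0,"dy":0,"dz":-80,"gripper":-1},
    {"ax":0,"ay":0,"az":0,"dx":0,"dy":0,"dz":-120,"gripper":-1},
    {"ax":0,"ay":0,"az":0,"dx":-292,"dy":58,"dz":-125,"gripper":-1},
    {"ax":0,"ay":0,"az":0,"dx":-292,"dy":58,"dz":-125,"gripper":-1},
    {"ax":0,"ay":0,"az":0,"dx":-292,"dy":58,"dz":-125,"gripper":-1},
    {"ax":0,"ay":0,"az":0,"dx":-292,"dy":58,"dz":-125,"gripper":-1},
    {"ax":0,"ay":0,"az":0,"dx":-292,"dy":58,"dz":-125,"gripper":-1},
    {"ax":0,"ay":0,"az":0,"dx":-292,"dy":58,"dz":-125,"gripper":-1},
    {"ax":0,"ay":0,"az":0,"dx":-292,"dy":58,"dz":-125,"gripper":-1},
    {"ax":0,"ay":0,"az":0,"dx":-292,"dy":58,"dz":-125,"gripper":-1},
    {"ax":0,"ay":0,"az":0,"dx":-292,"dy":58,"dz":-110,"gripper":-1},
    {"ax":0,"ay":0,"az":0,"dx":-292,"dy":58,"dz":-90,"gripper":-1},
    {"ax":0,"ay":0,"az":0,"dx":-292,"dy":58,"dz":-80,"gripper":-1},
    {"ax":0,"ay":0,"az":0,"dx":-292,"dy":58,"dz":-74,"gripper":-1},
    {"ax":0,"ay":0,"az":0,"dx":-292,"dy":58,"dz":-72,"gripper":-1},
    {"ax":0,"ay":0,"az":0,"dx":-292,"dy":58,"dz":-72,"gripper":-1},
    {"ax":0,"ay":0,"az":0,"dx":-292,"dy":58,"dz":-72,"gripper":-1},
    {"ax":0,"ay":0,"az":0,"dx":-292,"dy":58,"dz":-72,"gripper":-1},
  ],
)

```text
time_s: 12.68
ee_pos: [0.5798, -0.2517, 0.1176]
eef_rot: [0.682, 0.732, 0.0, 0.001]
wrist_force: [-0.5, 0.2, 1.1]
grip_width: 0.0655
gripper_force: 15.0
```

```bash
python3 -c "
from meas import *
tcp()"
```

```text
t 12.6833 tcp [  69.7 -220.2] 117.6 yaw 0.0703 zax [ 0.002 -0.001 -1.   ] w 0.06547616793661341 F [-0.5  0.2  1.1]
```

jog_arm(
  rows=[
    {"ax":0,"ay":0,"az":0,"dx":0,"dy":0,"dz":2,"gripper":-1},
    {"ax":0,"ay":0,"az":0,"dx":0,"dy":0,"dz":3,"gripper":-1},
    {"ax":0,"ay":0,"az":0,"dx":0,"dy":0,"dz":3,"gripper":1},
    {"ax":0,"ay":0,"az":0,"dx":0,"dy":0,"dz":3,"gripper":1},
    {"ax":0,"ay":0,"az":0,"dx":0,"dy":0,"dz":3,"gripper":1},
    {"ax":0,"ay":0,"az":0,"dx":0,"dy":0,"dz":3,"gripper":1},
    {"ax":0,"ay":0,"az":0,"dx":0,"dy":0,"dz":-35,"gripper":1},
    {"ax":0,"ay":0,"az":0,"dx":292,"dy":-58,"dz":-45,"gripper":1},
    {"ax":0,"ay":0,"az":0,"dx":292,"dy":-58,"dz":-45,"gripper":1},
    {"ax":0,"ay":0,"az":0,"dx":292,"dy":-58,"dz":-45,"gripper":1},
    {"ax":0,"ay":0,"az":0,"dx":292,"dy":-58,"dz":-45,"gripper":1},
    {"ax":0,"ay":0,"az":0,"dx":292,"dy":-58,"dz":-45,"gripper":1},
    {"ax":0,"ay":0,"az":0,"dx":292,"dy":-58,"dz":-45,"gripper":1},
    {"ax":0,"ay":0,"az":0,"dx":292,"dy":-58,"dz":-45,"gripper":1},
    {"ax":0,"ay":0,"az":0,"dx":292,"dy":-58,"dz":-45,"gripper":1},
    {"ax":0,"ay":0,"az":0,"dx":292,"dy":-58,"dz":-45,"gripper":1},
    {"ax":0,"ay":0,"az":0,"dx":292,"dy":-58,"dz":-5,"gripper":1},
    {"ax":0,"ay":0,"az":0,"dx":292,"dy":-58,"dz":35,"gripper":1},
    {"ax":0,"ay":0,"az":0,"dx":292,"dy":-58,"dz":50,"gripper":1},
    {"ax":0,"ay":0,"az":0,"dx":292,"dy":-58,"dz":50,"gripper":1},
  ],
)

```text
time_s: 14.35
ee_pos: [0.4994, 0.0332, 0.0635]
eef_rot: [0.683, 0.731, -0.003, -0.001]
wrist_force: [-0.1, -0.8, -0.2]
grip_width: 0.0881
gripper_force: 0.0
```

Run:
```python
from meas import *
tcp(); im=bot.get_image('top')
print('top b on p1',look(im,.100,bis,P0['plate1'],13))
np.save('pics/t3.npy',im)
```

```text
t 14.35 tcp [ 9.6 69.6] 63.5 yaw 0.0675 zax [-0.006 -0.002 -1.   ] w 0.08805161708742236 F [-0.1 -0.8 -0.2]
top b on p1 ([360, 192, 23, 23, 398], array([  66.7, -216. ]))
```

Run:
```python
from meas import *
print(pix('top',w((70,-220),.1)),pf(ray('top',371.3,203.3,.1)))
im=np.load('pics/t3.npy'); c=im[185:225,350:395]; cv2.imwrite('pics/c3.png',cv2.resize(c[:,:,::-1],None,fx=10,fy=10,interpolation=cv2.INTER_CUBIC))
```

```text
[372.1962685  201.40212169] [  64.3 -217.1]
```

View pics/c3.png

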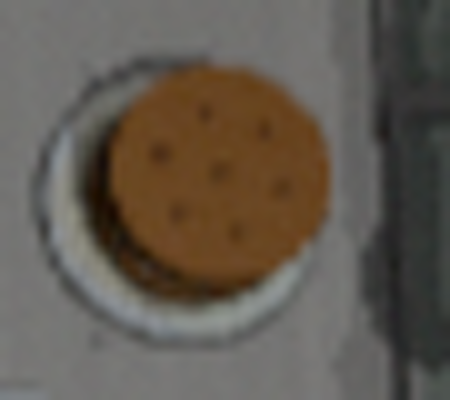

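jog_arm(
  rows=[
    {"ax":0,"ay":0,"az":0,"dx":0,"dy":0,"dz":20,"gripper":1},
    {"ax":0,"ay":0,"az":0,"dx":0,"dy":0,"dz":36,"gripper":1},
    {"ax":0,"ay":0,"az":0,"dx":0,"dy":0,"dz":37,"gripper":1},
    {"ax":0,"ay":0,"az":0,"dx":0,"dy":0,"dz":37,"gripper":1},
    {"ax":0,"ay":0,"az":0,"dx":0,"dy":0,"dz":37,"gripper":-1},
    {"ax":0,"ay":0,"az":0,"dx":0,"dy":0,"dz":37,"gripper":-1},
    {"ax":0,"ay":0,"az":0,"dx":0,"dy":0,"dz":37,"gripper":-1},
    {"ax":0,"ay":0,"az":0,"dx":0,"dy":0,"dz":37,"gripper":-1},
    {"ax":0,"ay":0,"az":0,"dx":0,"dy":0,"dz":37,"gripper":-1},
  ],
)

```text
time_s: 15.15
ee_pos: [0.5017, 0.0356, 0.0306]
eef_rot: [0.682, 0.731, 0.001, 0.001]
wrist_force: [-0.3, -0.3, 6.8]
grip_width: 0.0654
gripper_force: 15.0
```

```bash
python3 -c "
from meas import *
tcp()"
```

```text
t 15.15 tcp [12.  71.8] 30.6 yaw 0.0698 zax [ 0.002  0.    -1.   ] w 0.06541975676736018 F [-0.3 -0.3  6.8]
```

The crop shows the top biscuit's centre at full-image pixel (371.5,201.9), against (372.2,201.4) expected. That is within about 2 mm, so plate1's sandwich is done.

jog_arm(
  rows=[
    {"ax":0,"ay":0,"az":0,"dx":0,"dy":0,"dz":-40,"gripper":-1},
    {"ax":0,"ay":0,"az":0,"dx":0,"dy":0,"dz":-80,"gripper":-1},
    {"ax":0,"ay":0,"az":0,"dx":0,"dy":0,"dz":-120,"gripper":-1},
    {"ax":0,"ay":0,"az":0,"dx":-177,"dy":58,"dz":-130,"gripper":-1},
    {"ax":0,"ay":0,"az":0,"dx":-177,"dy":58,"dz":-130,"gripper":-1},
    {"ax":0,"ay":0,"az":0,"dx":-177,"dy":58,"dz":-130,"gripper":-1},
    {"ax":0,"ay":0,"az":0,"dx":-177,"dy":58,"dz":-130,"gripper":-1},
    {"ax":0,"ay":0,"az":0,"dx":-177,"dy":58,"dz":-130,"gripper":-1},
    {"ax":0,"ay":0,"az":0,"dx":-177,"dy":58,"dz":-130,"gripper":-1},
    {"ax":0,"ay":0,"az":0,"dx":-177,"dy":58,"dz":-110,"gripper":-1},
    {"ax":0,"ay":0,"az":0,"dx":-177,"dy":58,"dz":-80,"gripper":-1},
    {"ax":0,"ay":0,"az":0,"dx":-177,"dy":58,"dz":-60,"gripper":-1},
    {"ax":0,"ay":0,"az":0,"dx":-177,"dy":58,"dz":-52,"gripper":-1},
    {"ax":0,"ay":0,"az":0,"dx":-177,"dy":58,"dz":-49,"gripper":-1},
    {"ax":0,"ay":0,"az":0,"dx":-177,"dy":58,"dz":-49,"gripper":-1},
    {"ax":0,"ay":0,"az":0,"dx":-177,"dy":58,"dz":-49,"gripper":-1},
    {"ax":0,"ay":0,"az":0,"dx":-177,"dy":58,"dz":-49,"gripper":-1},
  ],
)

```text
time_s: 16.57
ee_pos: [0.572, -0.1368, 0.08]
eef_rot: [0.682, 0.731, 0.001, 0.001]
wrist_force: [0.8, 0.0, -0.3]
grip_width: 0.0654
gripper_force: 15.0
```

Run:
```python
from meas import *
tcp()
im=bot.get_image('top'); np.save('pics/t4.npy',im)
hsv=cv2.cvtColor(im,cv2.COLOR_RGB2HSV)[140:270,100:260]
for th in (126,130,134,138):
    m=((hsv[...,2]>th)&(hsv[...,1]<40)).astype(np.uint8); m=cv2.morphologyEx(m,cv2.MORPH_OPEN,cv2.getStructuringElement(cv2.MORPH_ELLIPSE,(7,7)))
    k,l,s,c=cv2.connectedComponentsWithStats(m)
    print(th,[(s[i].tolist(),pf(ray('top',*(c[i]+[100,140]),.028)).tolist()) for i in range(1,k) if 150<s[i,4]<500])
```

```text
t 16.5667 tcp [  70.  -105.1] 80.0 yaw 0.0702 zax [ 0.002 -0.    -1.   ] w 0.06541112068649504 F [ 0.8  0.  -0.3]
126 [([43, 6, 19, 15, 179], [239.0, 447.9])]
130 [([43, 6, 19, 15, 165], [238.9, 446.7])]
134 [([88, 41, 19, 19, 272], [120.6, 303.8])]
138 [([88, 42, 19, 18, 263], [119.8, 303.8]), ([47, 71, 19, 19, 274], [26.0, 427.0])]
```

jog_arm(
  rows=[
    {"ax":0,"ay":0,"az":0,"dx":0,"dy":0,"dz":2,"gripper":-1},
    {"ax":0,"ay":0,"az":0,"dx":0,"dy":0,"dz":3,"gripper":-1},
    {"ax":0,"ay":0,"az":0,"dx":0,"dy":0,"dz":3,"gripper":1},
    {"ax":0,"ay":0,"az":0,"dx":0,"dy":0,"dz":3,"gripper":1},
    {"ax":0,"ay":0,"az":0,"dx":0,"dy":0,"dz":3,"gripper":1},
    {"ax":0,"ay":0,"az":0,"dx":0,"dy":0,"dz":3,"gripper":1},
    {"ax":0,"ay":0,"az":0,"dx":0,"dy":0,"dz":-38,"gripper":1},
    {"ax":0,"ay":0,"az":0,"dx":0,"dy":0,"dz":-79,"gripper":1},
    {"ax":0,"ay":0,"az":0,"dx":409,"dy":50,"dz":-80,"gripper":1},
    {"ax":0,"ay":0,"az":0,"dx":409,"dy":50,"dz":-80,"gripper":1},
    {"ax":0,"ay":0,"az":0,"dx":409,"dy":50,"dz":-80,"gripper":1},
    {"ax":0,"ay":0,"az":0,"dx":409,"dy":50,"dz":-80,"gripper":1},
    {"ax":0,"ay":0,"az":0,"dx":409,"dy":50,"dz":-80,"gripper":1},
    {"ax":0,"ay":0,"az":0,"dx":409,"dy":50,"dz":-80,"gripper":1},
    {"ax":0,"ay":0,"az":0,"dx":409,"dy":50,"dz":-80,"gripper":1},
    {"ax":0,"ay":0,"az":0,"dx":409,"dy":50,"dz":-80,"gripper":1},
    {"ax":0,"ay":0,"az":0,"dx":409,"dy":50,"dz":-80,"gripper":1},
    {"ax":0,"ay":0,"az":0,"dx":409,"dy":50,"dz":-80,"gripper":1},
    {"ax":0,"ay":0,"az":0,"dx":409,"dy":50,"dz":-80,"gripper":1},
    {"ax":0,"ay":0,"az":0,"dx":409,"dy":50,"dz":-80,"gripper":1},
  ],
)

```text
time_s: 18.28
ee_pos: [0.5912, 0.2784, 0.1583]
eef_rot: [0.68, 0.733, 0.001, -0.001]
wrist_force: [0.2, -0.3, -0.3]
grip_width: 0.0882
gripper_force: 0.0
```

jog_arm(
  rows=[
    {"ax":0,"ay":0,"az":0,"dx":0,"dy":0,"dz":40,"gripper":1},
    {"ax":0,"ay":0,"az":0,"dx":0,"dy":0,"dz":80,"gripper":1},
    {"ax":0,"ay":0,"az":0,"dx":0,"dy":0,"dz":110,"gripper":1},
    {"ax":0,"ay":0,"az":0,"dx":0,"dy":0,"dz":122,"gripper":1},
    {"ax":0,"ay":0,"az":0,"dx":0,"dy":0,"dz":123,"gripper":1},
    {"ax":0,"ay":0,"az":0,"dx":0,"dy":0,"dz":123,"gripper":1},
    {"ax":0,"ay":0,"az":0,"dx":0,"dy":0,"dz":123,"gripper":-1},
    {"ax":0,"ay":0,"az":0,"dx":0,"dy":0,"dz":123,"gripper":-1},
    {"ax":0,"ay":0,"az":0,"dx":0,"dy":0,"dz":123,"gripper":-1},
    {"ax":0,"ay":0,"az":0,"dx":0,"dy":0,"dz":123,"gripper":-1},
    {"ax":0,"ay":0,"az":0,"dx":0,"dy":0,"dz":123,"gripper":-1},
    {"ax":0,"ay":0,"az":0,"dx":0,"dy":0,"dz":123,"gripper":-1},
  ],
)

```text
time_s: 19.28
ee_pos: [0.5929, 0.2749, 0.0368]
eef_rot: [0.682, 0.731, 0.001, 0.0]
wrist_force: [-1.0, -0.3, 6.3]
grip_width: 0.0597
gripper_force: 15.0
```

Run:
```python
from meas import *
tcp()
im=bot.get_image('top'); np.save('pics/t5.npy',im)
print('b on p3',look(im,.064,bis,P0['plate3']))
```

```text
t 19.2833 tcp [119.9 304.1] 36.8 yaw 0.0701 zax [ 0.001  0.001 -1.   ] w 0.059651542847272046 F [-1.  -0.3  6.3]
b on p3 ([320, 194, 22, 21, 346], array([  68.4, -103.7]))
```

jog_arm(
  rows=[
    {"ax":0,"ay":0,"az":0,"dx":0,"dy":0,"dz":-40,"gripper":-1},
    {"ax":0,"ay":0,"az":0,"dx":0,"dy":0,"dz":-80,"gripper":-1},
    {"ax":0,"ay":0,"az":0,"dx":-409,"dy":-50,"dz":-128,"gripper":-1},
    {"ax":0,"ay":0,"az":0,"dx":-409,"dy":-50,"dz":-128,"gripper":-1},
    {"ax":0,"ay":0,"az":0,"dx":-409,"dy":-50,"dz":-128,"gripper":-1},
    {"ax":0,"ay":0,"az":0,"dx":-409,"dy":-50,"dz":-128,"gripper":-1},
    {"ax":0,"ay":0,"az":0,"dx":-409,"dy":-50,"dz":-128,"gripper":-1},
    {"ax":0,"ay":0,"az":0,"dx":-409,"dy":-50,"dz":-128,"gripper":-1},
    {"ax":0,"ay":0,"az":0,"dx":-409,"dy":-50,"dz":-128,"gripper":-1},
    {"ax":0,"ay":0,"az":0,"dx":-409,"dy":-50,"dz":-128,"gripper":-1},
    {"ax":0,"ay":0,"az":0,"dx":-409,"dy":-50,"dz":-128,"gripper":-1},
    {"ax":0,"ay":0,"az":0,"dx":-409,"dy":-50,"dz":-128,"gripper":-1},
    {"ax":0,"ay":0,"az":0,"dx":-409,"dy":-50,"dz":-128,"gripper":-1},
    {"ax":0,"ay":0,"az":0,"dx":-409,"dy":-50,"dz":-128,"gripper":-1},
    {"ax":0,"ay":0,"az":0,"dx":-409,"dy":-50,"dz":-100,"gripper":-1},
    {"ax":0,"ay":0,"az":0,"dx":-409,"dy":-50,"dz":-78,"gripper":-1},
    {"ax":0,"ay":0,"az":0,"dx":-409,"dy":-50,"dz":-66,"gripper":-1},
    {"ax":0,"ay":0,"az":0,"dx":-409,"dy":-50,"dz":-62,"gripper":-1},
    {"ax":0,"ay":0,"az":0,"dx":-409,"dy":-50,"dz":-61,"gripper":-1},
    {"ax":0,"ay":0,"az":0,"dx":-409,"dy":-50,"dz":-61,"gripper":-1},
  ],
)

```text
time_s: 21.0
ee_pos: [0.5716, -0.1362, 0.097]
eef_rot: [0.682, 0.732, 0.0, 0.0]
wrist_force: [0.3, 0.1, 0.0]
grip_width: 0.0597
gripper_force: 15.0
```

```bash
python3 -c "
from meas import *
tcp()"
```

```text
t 21.0 tcp [  69.7 -104.5] 97.0 yaw 0.071 zax [ 0.001  0.    -1.   ] w 0.05969072703927078 F [0.3 0.1 0. ]
```

jog_arm(
  rows=[
    {"ax":0,"ay":0,"az":0,"dx":0,"dy":0,"dz":2,"gripper":-1},
    {"ax":0,"ay":0,"az":0,"dx":0,"dy":0,"dz":2,"gripper":-1},
    {"ax":0,"ay":0,"az":0,"dx":0,"dy":0,"dz":2,"gripper":1},
    {"ax":0,"ay":0,"az":0,"dx":0,"dy":0,"dz":2,"gripper":1},
    {"ax":0,"ay":0,"az":0,"dx":0,"dy":0,"dz":2,"gripper":1},
    {"ax":0,"ay":0,"az":0,"dx":0,"dy":0,"dz":2,"gripper":1},
    {"ax":0,"ay":0,"az":0,"dx":0,"dy":0,"dz":-38,"gripper":1},
    {"ax":0,"ay":0,"az":0,"dx":0,"dy":0,"dz":-63,"gripper":1},
    {"ax":0,"ay":0,"az":0,"dx":163,"dy":58,"dz":-63,"gripper":1},
    {"ax":0,"ay":0,"az":0,"dx":163,"dy":58,"dz":-63,"gripper":1},
    {"ax":0,"ay":0,"az":0,"dx":163,"dy":58,"dz":-63,"gripper":1},
    {"ax":0,"ay":0,"az":0,"dx":163,"dy":58,"dz":-63,"gripper":1},
    {"ax":0,"ay":0,"az":0,"dx":163,"dy":58,"dz":-63,"gripper":1},
    {"ax":0,"ay":0,"az":0,"dx":163,"dy":58,"dz":-63,"gripper":1},
    {"ax":0,"ay":0,"az":0,"dx":163,"dy":58,"dz":-23,"gripper":1},
    {"ax":0,"ay":0,"az":0,"dx":163,"dy":58,"dz":15,"gripper":1},
    {"ax":0,"ay":0,"az":0,"dx":163,"dy":58,"dz":36,"gripper":1},
    {"ax":0,"ay":0,"az":0,"dx":163,"dy":58,"dz":39,"gripper":1},
    {"ax":0,"ay":0,"az":0,"dx":163,"dy":58,"dz":39,"gripper":1},
    {"ax":0,"ay":0,"az":0,"dx":163,"dy":58,"dz":39,"gripper":1},
  ],
)

```text
time_s: 22.67
ee_pos: [0.6184, 0.0284, 0.0588]
eef_rot: [0.683, 0.731, 0.0, 0.001]
wrist_force: [-0.9, 0.5, 0.2]
grip_width: 0.0883
gripper_force: 0.0
```

jog_arm(
  rows=[
    {"ax":0,"ay":0,"az":0,"dx":0,"dy":0,"dz":0,"gripper":-1},
    {"ax":0,"ay":0,"az":0,"dx":0,"dy":0,"dz":0,"gripper":-1},
    {"ax":0,"ay":0,"az":0,"dx":0,"dy":0,"dz":0,"gripper":-1},
    {"ax":0,"ay":0,"az":0,"dx":0,"dy":0,"dz":0,"gripper":-1},
    {"ax":0,"ay":0,"az":0,"dx":0,"dy":0,"dz":0,"gripper":-1},
  ],
)

```text
time_s: 23.08
ee_pos: [0.6186, 0.0298, 0.0589]
eef_rot: [0.682, 0.731, 0.001, 0.001]
wrist_force: [-0.8, -0.8, 6.1]
grip_width: 0.0655
gripper_force: 15.0
```

Run:
```python
from meas import *
tcp()
im=bot.get_image('top'); np.save('pics/t6.npy',im)
for r in (11,13): print('disc on p3',look(im,.086,lambda H,S,V:(V>126)&(S<40),P0['plate3'],r))
hsv=cv2.cvtColor(im,cv2.COLOR_RGB2HSV)[140:270,100:260]
for th in (126,134,138):
    m=((hsv[...,2]>th)&(hsv[...,1]<40)).astype(np.uint8); m=cv2.morphologyEx(m,cv2.MORPH_OPEN,cv2.getStructuringElement(cv2.MORPH_ELLIPSE,(7,7)))
    k,l,s,c=cv2.connectedComponentsWithStats(m)
    print(th,[(s[i].tolist(),pf(ray('top',*(c[i]+[100,140]),.028)).tolist()) for i in range(1,k) if 150<s[i,4]<500])
```

```text
t 23.0833 tcp [128.2  57.8] 58.9 yaw 0.07 zax [ 0.002  0.    -1.   ] w 0.06554598358553229 F [-0.8 -0.8  6.1]
disc on p3 ([327, 192, 17, 21, 253], array([  70.1, -111.7]))
disc on p3 ([327, 192, 17, 21, 268], array([  69. , -112.8]))
126 [([43, 7, 19, 14, 157], [237.9, 447.5])]
134 [([47, 71, 19, 19, 270], [25.8, 427.0]), ([110, 99, 24, 24, 229], [-69.4, 226.5])]
138 [([47, 72, 19, 17, 258], [25.9, 427.1])]
```

jog_arm(
  rows=[
    {"ax":0,"ay":0,"az":0,"dx":0,"dy":0,"dz":-40,"gripper":-1},
    {"ax":0,"ay":0,"az":0,"dx":0,"dy":0,"dz":-80,"gripper":-1},
    {"ax":0,"ay":0,"az":0,"dx":0,"dy":0,"dz":-103,"gripper":-1},
    {"ax":0,"ay":0,"az":0,"dx":-163,"dy":-58,"dz":-103,"gripper":-1},
    {"ax":0,"ay":0,"az":0,"dx":-163,"dy":-58,"dz":-103,"gripper":-1},
    {"ax":0,"ay":0,"az":0,"dx":-163,"dy":-58,"dz":-103,"gripper":-1},
    {"ax":0,"ay":0,"az":0,"dx":-163,"dy":-58,"dz":-103,"gripper":-1},
    {"ax":0,"ay":0,"az":0,"dx":-163,"dy":-58,"dz":-103,"gripper":-1},
    {"ax":0,"ay":0,"az":0,"dx":-163,"dy":-58,"dz":-103,"gripper":-1},
    {"ax":0,"ay":0,"az":0,"dx":-163,"dy":-58,"dz":-85,"gripper":-1},
    {"ax":0,"ay":0,"az":0,"dx":-163,"dy":-58,"dz":-68,"gripper":-1},
    {"ax":0,"ay":0,"az":0,"dx":-163,"dy":-58,"dz":-59,"gripper":-1},
    {"ax":0,"ay":0,"az":0,"dx":-163,"dy":-58,"dz":-57,"gripper":-1},
    {"ax":0,"ay":0,"az":0,"dx":-163,"dy":-58,"dz":-56,"gripper":-1},
    {"ax":0,"ay":0,"az":0,"dx":-163,"dy":-58,"dz":-56,"gripper":-1},
    {"ax":0,"ay":0,"az":0,"dx":-163,"dy":-58,"dz":-56,"gripper":-1},
  ],
)

```text
time_s: 24.47
ee_pos: [0.5718, -0.1366, 0.1144]
eef_rot: [0.682, 0.732, 0.0, 0.001]
wrist_force: [-0.2, 0.5, 0.5]
grip_width: 0.0653
gripper_force: 15.0
```

```bash
python3 -c "
from meas import *
tcp()"
```

```text
t 24.4667 tcp [  69.8 -104.9] 114.4 yaw 0.0705 zax [ 0.001 -0.    -1.   ] w 0.06533831304660176 F [-0.2  0.5  0.5]
```

jog_arm(
  rows=[
    {"ax":0,"ay":0,"az":0,"dx":0,"dy":0,"dz":2,"gripper":-1},
    {"ax":0,"ay":0,"az":0,"dx":0,"dy":0,"dz":2,"gripper":-1},
    {"ax":0,"ay":0,"az":0,"dx":0,"dy":0,"dz":2,"gripper":1},
    {"ax":0,"ay":0,"az":0,"dx":0,"dy":0,"dz":2,"gripper":1},
    {"ax":0,"ay":0,"az":0,"dx":0,"dy":0,"dz":2,"gripper":1},
    {"ax":0,"ay":0,"az":0,"dx":0,"dy":0,"dz":2,"gripper":1},
    {"ax":0,"ay":0,"az":0,"dx":0,"dy":0,"dz":-38,"gripper":1},
    {"ax":0,"ay":0,"az":0,"dx":0,"dy":0,"dz":-46,"gripper":1},
    {"ax":0,"ay":0,"az":0,"dx":163,"dy":58,"dz":-46,"gripper":1},
    {"ax":0,"ay":0,"az":0,"dx":163,"dy":58,"dz":-46,"gripper":1},
    {"ax":0,"ay":0,"az":0,"dx":163,"dy":58,"dz":-46,"gripper":1},
    {"ax":0,"ay":0,"az":0,"dx":163,"dy":58,"dz":-46,"gripper":1},
    {"ax":0,"ay":0,"az":0,"dx":163,"dy":58,"dz":-46,"gripper":1},
    {"ax":0,"ay":0,"az":0,"dx":163,"dy":58,"dz":-46,"gripper":1},
    {"ax":0,"ay":0,"az":0,"dx":163,"dy":58,"dz":-6,"gripper":1},
    {"ax":0,"ay":0,"az":0,"dx":163,"dy":58,"dz":34,"gripper":1},
    {"ax":0,"ay":0,"az":0,"dx":163,"dy":58,"dz":62,"gripper":1},
    {"ax":0,"ay":0,"az":0,"dx":163,"dy":58,"dz":70,"gripper":1},
    {"ax":0,"ay":0,"az":0,"dx":163,"dy":58,"dz":70,"gripper":1},
    {"ax":0,"ay":0,"az":0,"dx":163,"dy":58,"dz":70,"gripper":1},
  ],
)

```text
time_s: 26.13
ee_pos: [0.6181, 0.0284, 0.0445]
eef_rot: [0.682, 0.731, 0.0, 0.001]
wrist_force: [0.3, -0.3, 0.0]
grip_width: 0.0886
gripper_force: 0.0
```

jog_arm(
  rows=[
    {"ax":0,"ay":0,"az":0,"dx":0,"dy":0,"dz":0,"gripper":-1},
    {"ax":0,"ay":0,"az":0,"dx":0,"dy":0,"dz":0,"gripper":-1},
    {"ax":0,"ay":0,"az":0,"dx":0,"dy":0,"dz":0,"gripper":-1},
    {"ax":0,"ay":0,"az":0,"dx":0,"dy":0,"dz":0,"gripper":-1},
    {"ax":0,"ay":0,"az":0,"dx":0,"dy":0,"dz":0,"gripper":-1},
  ],
)

```text
time_s: 26.55
ee_pos: [0.6186, 0.0297, 0.0451]
eef_rot: [0.682, 0.731, 0.001, 0.001]
wrist_force: [-0.2, 0.5, 5.7]
grip_width: 0.0656
gripper_force: 15.0
```

Run:
```python
from meas import *
tcp()
im=save('top','t7',(285,170,400,260),6)
```

```text
t 26.55 tcp [128.1  57.8] 45.1 yaw 0.07 zax [ 0.002  0.    -1.   ] w 0.06556698550081892 F [-0.2  0.5  5.7]
```

View pics/t7.png

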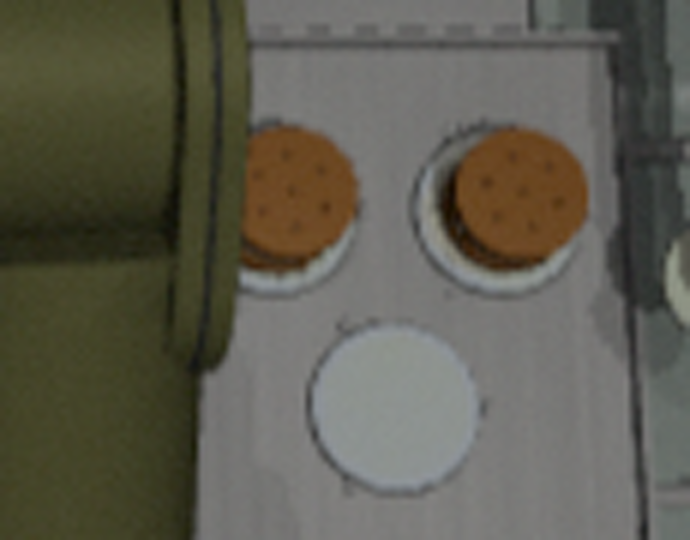

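Both finished sandwiches are centred: the top biscuits are at crop (291,192) and (521,192), matching the parallax expected at that height. Plate2 is empty and clear at (396,406).

jog_arm(
  rows=[
    {"ax":0,"ay":0,"az":0,"dx":0,"dy":0,"dz":-40,"gripper":-1},
    {"ax":0,"ay":0,"az":0,"dx":0,"dy":0,"dz":-80,"gripper":-1},
    {"ax":0,"ay":0,"az":0,"dx":0,"dy":0,"dz":-116,"gripper":-1},
    {"ax":0,"ay":0,"az":0,"dx":-221,"dy":-158,"dz":-116,"gripper":-1},
    {"ax":0,"ay":0,"az":0,"dx":-221,"dy":-158,"dz":-116,"gripper":-1},
    {"ax":0,"ay":0,"az":0,"dx":-221,"dy":-158,"dz":-116,"gripper":-1},
    {"ax":0,"ay":0,"az":0,"dx":-221,"dy":-158,"dz":-116,"gripper":-1},
    {"ax":0,"ay":0,"az":0,"dx":-221,"dy":-158,"dz":-116,"gripper":-1},
    {"ax":0,"ay":0,"az":0,"dx":-221,"dy":-158,"dz":-116,"gripper":-1},
    {"ax":0,"ay":0,"az":0,"dx":-221,"dy":-158,"dz":-116,"gripper":-1},
    {"ax":0,"ay":0,"az":0,"dx":-221,"dy":-158,"dz":-116,"gripper":-1},
    {"ax":0,"ay":0,"az":0,"dx":-221,"dy":-158,"dz":-90,"gripper":-1},
    {"ax":0,"ay":0,"az":0,"dx":-221,"dy":-158,"dz":-60,"gripper":-1},
    {"ax":0,"ay":0,"az":0,"dx":-221,"dy":-158,"dz":-42,"gripper":-1},
    {"ax":0,"ay":0,"az":0,"dx":-221,"dy":-158,"dz":-36,"gripper":-1},
    {"ax":0,"ay":0,"az":0,"dx":-221,"dy":-158,"dz":-35,"gripper":-1},
    {"ax":0,"ay":0,"az":0,"dx":-221,"dy":-158,"dz":-35,"gripper":-1},
    {"ax":0,"ay":0,"az":0,"dx":-221,"dy":-158,"dz":-35,"gripper":-1},
  ],
)

```text
time_s: 28.1
ee_pos: [0.4763, -0.2017, 0.0797]
eef_rot: [0.682, 0.732, 0.0, 0.001]
wrist_force: [0.2, 0.8, -0.1]
grip_width: 0.0651
gripper_force: 15.0
```

```bash
cat > disc.py <<'E'
from meas import *
def discs(im):
    hsv=cv2.cvtColor(im,cv2.COLOR_RGB2HSV)[140:270,100:260]
    for th in (126,134,138):
        m=((hsv[...,2]>th)&(hsv[...,1]<40)).astype(np.uint8); m=cv2.morphologyEx(m,cv2.MORPH_OPEN,cv2.getStructuringElement(cv2.MORPH_ELLIPSE,(7,7)))
        k,l,s,c=cv2.connectedComponentsWithStats(m)
        print(th,[(s[i].tolist(),pf(ray('top',*(c[i]+[100,140]),.028)).tolist()) for i in range(1,k) if 150<s[i,4]<500])
E
python3 -c "
from disc import *
tcp(); discs(bot.get_image('top'))"
```

```text
t 28.1 tcp [ -30.  -163.1] 79.7 yaw 0.0704 zax [ 0.002 -0.    -1.   ] w 0.06513729936626289 F [ 0.2  0.8 -0.1]
126 [([43, 6, 19, 15, 177], [239.0, 447.9])]
134 [([47, 71, 19, 19, 285], [26.0, 427.3])]
138 [([47, 71, 19, 19, 266], [26.1, 427.3]), ([99, 105, 31, 20, 287], [-79.9, 243.1])]
```

jog_arm(
  rows=[
    {"ax":0,"ay":0,"az":0,"dx":0,"dy":0,"dz":2,"gripper":-1},
    {"ax":0,"ay":0,"az":0,"dx":0,"dy":0,"dz":2,"gripper":1},
    {"ax":0,"ay":0,"az":0,"dx":0,"dy":0,"dz":2,"gripper":1},
    {"ax":0,"ay":0,"az":0,"dx":0,"dy":0,"dz":2,"gripper":1},
    {"ax":0,"ay":0,"az":0,"dx":0,"dy":0,"dz":2,"gripper":1},
    {"ax":0,"ay":0,"az":0,"dx":0,"dy":0,"dz":-39,"gripper":1},
    {"ax":0,"ay":0,"az":0,"dx":0,"dy":0,"dz":-80,"gripper":1},
    {"ax":0,"ay":0,"az":0,"dx":590,"dy":56,"dz":-80,"gripper":1},
    {"ax":0,"ay":0,"az":0,"dx":590,"dy":56,"dz":-80,"gripper":1},
    {"ax":0,"ay":0,"az":0,"dx":590,"dy":56,"dz":-80,"gripper":1},
    {"ax":0,"ay":0,"az":0,"dx":590,"dy":56,"dz":-80,"gripper":1},
    {"ax":0,"ay":0,"az":0,"dx":590,"dy":56,"dz":-80,"gripper":1},
    {"ax":0,"ay":0,"az":0,"dx":590,"dy":56,"dz":-80,"gripper":1},
    {"ax":0,"ay":0,"az":0,"dx":590,"dy":56,"dz":-80,"gripper":1},
    {"ax":0,"ay":0,"az":0,"dx":590,"dy":56,"dz":-80,"gripper":1},
    {"ax":0,"ay":0,"az":0,"dx":590,"dy":56,"dz":-80,"gripper":1},
    {"ax":0,"ay":0,"az":0,"dx":590,"dy":56,"dz":-80,"gripper":1},
    {"ax":0,"ay":0,"az":0,"dx":590,"dy":56,"dz":-80,"gripper":1},
    {"ax":0,"ay":0,"az":0,"dx":590,"dy":56,"dz":-80,"gripper":1},
    {"ax":0,"ay":0,"az":0,"dx":590,"dy":56,"dz":-80,"gripper":1},
  ],
)

```text
time_s: 29.82
ee_pos: [0.4882, 0.3418, 0.1588]
eef_rot: [0.682, 0.732, -0.0, -0.0]
wrist_force: [0.7, 0.1, 0.4]
grip_width: 0.0881
gripper_force: 0.0
```

Run:
```python
from disc import *
tcp(); im=bot.get_image('top'); np.save('pics/t8.npy',im); discs(im)
print('b on p2',look(im,.064,bis,P0['plate2']),look(im,.064,bis,P0['plate3']))
s=bot.get_image('side'); b=blob(s,'side',*pix('side',w((26,427),.028)),20,lambda H,S,V:(V>120)&(S>25)&(S<90),.028); print(b, b and pf(b[2]))
```

```text
t 29.8167 tcp [ 20.1 378.3] 158.8 yaw 0.0704 zax [-0. -0. -1.] w 0.08811039250903165 F [0.7 0.1 0.4]
126 [([43, 5, 19, 16, 191], [240.0, 447.6])]
134 []
138 [([122, 68, 20, 31, 385], [22.1, 190.5])]
b on p2 ([341, 227, 22, 21, 360], array([ -30.8, -161. ])) ([320, 191, 24, 24, 431], array([  73.5, -107.7]))
([227, 282, 21, 21, 309], array([237.3, 292.3]), array([0.4896, 0.3957, 0.028 ])) [ 25.3 431.9]
```

jog_arm(
  rows=[
    {"ax":0,"ay":0,"az":0,"dx":49,"dy":6,"dz":0,"gripper":1},
    {"ax":0,"ay":0,"az":0,"dx":49,"dy":6,"dz":10,"gripper":1},
    {"ax":0,"ay":0,"az":0,"dx":49,"dy":6,"dz":45,"gripper":1},
    {"ax":0,"ay":0,"az":0,"dx":49,"dy":6,"dz":75,"gripper":1},
    {"ax":0,"ay":0,"az":0,"dx":49,"dy":6,"dz":95,"gripper":1},
    {"ax":0,"ay":0,"az":0,"dx":49,"dy":6,"dz":95,"gripper":1},
  ],
)

```text
time_s: 30.42
ee_pos: [0.4887, 0.3865, 0.0594]
eef_rot: [0.682, 0.731, -0.004, -0.001]
wrist_force: [-0.7, -0.5, -0.5]
grip_width: 0.0882
gripper_force: 0.0
```

Run:
```python
from disc import *
tcp(); save('side','s9',(150,180,370,345),3)
```

```text
t 30.4167 tcp [ 23.7 422.8] 59.4 yaw 0.0701 zax [-0.007 -0.006 -1.   ] w 0.08817484593930734 F [-0.7 -0.5 -0.5]
```

View pics/s9.png

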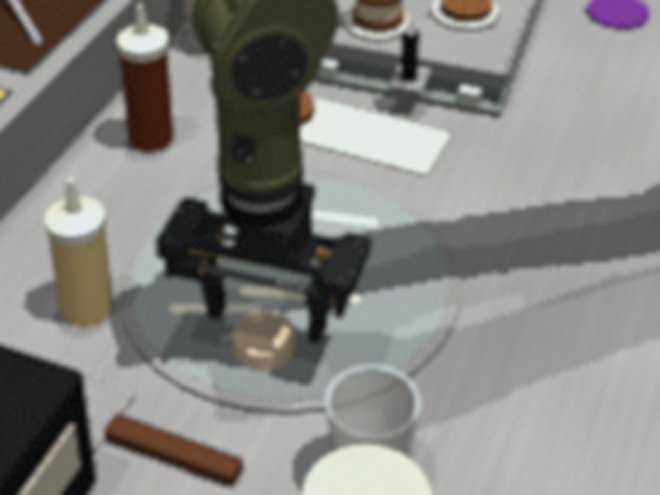

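The side view shows the disc at crop (263,340), centred between the open fingers.

jog_arm(
  rows=[
    {"ax":0,"ay":0,"az":0,"dx":0,"dy":0,"dz":20,"gripper":1},
    {"ax":0,"ay":0,"az":0,"dx":0,"dy":0,"dz":28,"gripper":1},
    {"ax":0,"ay":0,"az":0,"dx":0,"dy":0,"dz":28,"gripper":1},
    {"ax":0,"ay":0,"az":0,"dx":0,"dy":0,"dz":28,"gripper":-1},
    {"ax":0,"ay":0,"az":0,"dx":0,"dy":0,"dz":28,"gripper":-1},
    {"ax":0,"ay":0,"az":0,"dx":0,"dy":0,"dz":28,"gripper":-1},
    {"ax":0,"ay":0,"az":0,"dx":0,"dy":0,"dz":28,"gripper":-1},
    {"ax":0,"ay":0,"az":0,"dx":0,"dy":0,"dz":28,"gripper":-1},
    {"ax":0,"ay":0,"az":0,"dx":0,"dy":0,"dz":28,"gripper":-1},
  ],
)

```text
time_s: 31.22
ee_pos: [0.4916, 0.3893, 0.0365]
eef_rot: [0.682, 0.731, 0.001, 0.0]
wrist_force: [-1.6, 0.5, 4.8]
grip_width: 0.0596
gripper_force: 15.0
```

```bash
python3 -c "
from meas import *
tcp()"
```

```text
t 31.2167 tcp [ 26.9 425.4] 36.5 yaw 0.07 zax [ 0.001  0.001 -1.   ] w 0.05961394491557014 F [-1.6  0.5  4.8]
```

jog_arm(
  rows=[
    {"ax":0,"ay":0,"az":0,"dx":0,"dy":0,"dz":-40,"gripper":-1},
    {"ax":0,"ay":0,"az":0,"dx":0,"dy":0,"dz":-80,"gripper":-1},
    {"ax":0,"ay":0,"az":0,"dx":-590,"dy":-57,"dz":-126,"gripper":-1},
    {"ax":0,"ay":0,"az":0,"dx":-590,"dy":-57,"dz":-126,"gripper":-1},
    {"ax":0,"ay":0,"az":0,"dx":-590,"dy":-57,"dz":-126,"gripper":-1},
    {"ax":0,"ay":0,"az":0,"dx":-590,"dy":-57,"dz":-126,"gripper":-1},
    {"ax":0,"ay":0,"az":0,"dx":-590,"dy":-57,"dz":-126,"gripper":-1},
    {"ax":0,"ay":0,"az":0,"dx":-590,"dy":-57,"dz":-126,"gripper":-1},
    {"ax":0,"ay":0,"az":0,"dx":-590,"dy":-57,"dz":-126,"gripper":-1},
    {"ax":0,"ay":0,"az":0,"dx":-590,"dy":-57,"dz":-126,"gripper":-1},
    {"ax":0,"ay":0,"az":0,"dx":-590,"dy":-57,"dz":-126,"gripper":-1},
    {"ax":0,"ay":0,"az":0,"dx":-590,"dy":-57,"dz":-126,"gripper":-1},
    {"ax":0,"ay":0,"az":0,"dx":-590,"dy":-57,"dz":-126,"gripper":-1},
    {"ax":0,"ay":0,"az":0,"dx":-590,"dy":-57,"dz":-126,"gripper":-1},
    {"ax":0,"ay":0,"az":0,"dx":-590,"dy":-57,"dz":-126,"gripper":-1},
    {"ax":0,"ay":0,"az":0,"dx":-590,"dy":-57,"dz":-126,"gripper":-1},
    {"ax":0,"ay":0,"az":0,"dx":-590,"dy":-57,"dz":-126,"gripper":-1},
    {"ax":0,"ay":0,"az":0,"dx":-590,"dy":-57,"dz":-126,"gripper":-1},
    {"ax":0,"ay":0,"az":0,"dx":-590,"dy":-57,"dz":-126,"gripper":-1},
    {"ax":0,"ay":0,"az":0,"dx":-590,"dy":-57,"dz":-126,"gripper":-1},
  ],
)

```text
time_s: 32.88
ee_pos: [0.4759, -0.2015, 0.1615]
eef_rot: [0.681, 0.732, 0.001, -0.001]
wrist_force: [-0.2, 0.5, -0.2]
grip_width: 0.0597
gripper_force: 15.0
```

jog_arm(
  rows=[
    {"ax":0,"ay":0,"az":0,"dx":0,"dy":0,"dz":25,"gripper":-1},
    {"ax":0,"ay":0,"az":0,"dx":0,"dy":0,"dz":50,"gripper":-1},
    {"ax":0,"ay":0,"az":0,"dx":0,"dy":0,"dz":62,"gripper":-1},
    {"ax":0,"ay":0,"az":0,"dx":0,"dy":0,"dz":64,"gripper":-1},
    {"ax":0,"ay":0,"az":0,"dx":0,"dy":0,"dz":64,"gripper":-1},
    {"ax":0,"ay":0,"az":0,"dx":0,"dy":0,"dz":64,"gripper":-1},
  ],
)

```text
time_s: 33.38
ee_pos: [0.4764, -0.2022, 0.0982]
eef_rot: [0.681, 0.732, 0.0, 0.0]
wrist_force: [0.7, -0.6, -0.3]
grip_width: 0.0596
gripper_force: 15.0
```

```bash
python3 -c "
from meas import *
tcp()"
```

```text
t 33.3833 tcp [ -30.  -163.6] 98.2 yaw 0.0722 zax [ 0.001  0.    -1.   ] w 0.05955400430509361 F [ 0.7 -0.6 -0.3]
```

jog_arm(
  rows=[
    {"ax":0,"ay":0,"az":0,"dx":0,"dy":0,"dz":2,"gripper":-1},
    {"ax":0,"ay":0,"az":0,"dx":0,"dy":0,"dz":3,"gripper":-1},
    {"ax":0,"ay":0,"az":0,"dx":0,"dy":0,"dz":3,"gripper":1},
    {"ax":0,"ay":0,"az":0,"dx":0,"dy":0,"dz":3,"gripper":1},
    {"ax":0,"ay":0,"az":0,"dx":0,"dy":0,"dz":3,"gripper":1},
    {"ax":0,"ay":0,"az":0,"dx":0,"dy":0,"dz":3,"gripper":1},
    {"ax":0,"ay":0,"az":0,"dx":0,"dy":0,"dz":-38,"gripper":1},
    {"ax":0,"ay":0,"az":0,"dx":0,"dy":0,"dz":-62,"gripper":1},
    {"ax":0,"ay":0,"az":0,"dx":221,"dy":158,"dz":-62,"gripper":1},
    {"ax":0,"ay":0,"az":0,"dx":221,"dy":158,"dz":-62,"gripper":1},
    {"ax":0,"ay":0,"az":0,"dx":221,"dy":158,"dz":-62,"gripper":1},
    {"ax":0,"ay":0,"az":0,"dx":221,"dy":158,"dz":-62,"gripper":1},
    {"ax":0,"ay":0,"az":0,"dx":221,"dy":158,"dz":-62,"gripper":1},
    {"ax":0,"ay":0,"az":0,"dx":221,"dy":158,"dz":-62,"gripper":1},
    {"ax":0,"ay":0,"az":0,"dx":221,"dy":158,"dz":-62,"gripper":1},
    {"ax":0,"ay":0,"az":0,"dx":221,"dy":158,"dz":-62,"gripper":1},
    {"ax":0,"ay":0,"az":0,"dx":221,"dy":158,"dz":-25,"gripper":1},
    {"ax":0,"ay":0,"az":0,"dx":221,"dy":158,"dz":15,"gripper":1},
    {"ax":0,"ay":0,"az":0,"dx":221,"dy":158,"dz":50,"gripper":1},
    {"ax":0,"ay":0,"az":0,"dx":221,"dy":158,"dz":66,"gripper":1},
  ],
)

```text
time_s: 35.05
ee_pos: [0.6147, 0.0268, 0.0276]
eef_rot: [0.682, 0.731, -0.003, -0.002]
wrist_force: [0.2, 0.7, -0.4]
grip_width: 0.0881
gripper_force: 0.0
```

jog_arm(
  rows=[
    {"ax":0,"ay":0,"az":0,"dx":0,"dy":0,"dz":2,"gripper":1},
    {"ax":0,"ay":0,"az":0,"dx":0,"dy":0,"dz":2,"gripper":1},
    {"ax":0,"ay":0,"az":0,"dx":0,"dy":0,"dz":2,"gripper":-1},
    {"ax":0,"ay":0,"az":0,"dx":0,"dy":0,"dz":2,"gripper":-1},
    {"ax":0,"ay":0,"az":0,"dx":0,"dy":0,"dz":2,"gripper":-1},
    {"ax":0,"ay":0,"az":0,"dx":0,"dy":0,"dz":2,"gripper":-1},
    {"ax":0,"ay":0,"az":0,"dx":0,"dy":0,"dz":2,"gripper":-1},
  ],
)

```text
time_s: 35.63
ee_pos: [0.6184, 0.0278, 0.0303]
eef_rot: [0.682, 0.731, 0.0, 0.0]
wrist_force: [0.0, -0.5, 1.6]
grip_width: 0.0653
gripper_force: 15.0
```

Run:
```python
from meas import *
tcp()
im=bot.get_image('top'); np.save('pics/t10.npy',im)
for r in (11,13): print('disc on p2',look(im,.086,lambda H,S,V:(V>126)&(S<40),P0['plate2'],r))
```

```text
t 35.6333 tcp [127.8  55.9] 30.3 yaw 0.0698 zax [ 0.001 -0.    -1.   ] w 0.06531705854757755 F [ 0.  -0.5  1.6]
disc on p2 ([344, 224, 21, 22, 316], array([ -28.9, -164.9]))
disc on p2 ([344, 224, 21, 24, 344], array([ -29.5, -166.2]))
```

jog_arm(
  rows=[
    {"ax":0,"ay":0,"az":0,"dx":0,"dy":0,"dz":-40,"gripper":-1},
    {"ax":0,"ay":0,"az":0,"dx":0,"dy":0,"dz":-80,"gripper":-1},
    {"ax":0,"ay":0,"az":0,"dx":0,"dy":0,"dz":-120,"gripper":-1},
    {"ax":0,"ay":0,"az":0,"dx":-221,"dy":-158,"dz":-131,"gripper":-1},
    {"ax":0,"ay":0,"az":0,"dx":-221,"dy":-158,"dz":-131,"gripper":-1},
    {"ax":0,"ay":0,"az":0,"dx":-221,"dy":-158,"dz":-131,"gripper":-1},
    {"ax":0,"ay":0,"az":0,"dx":-221,"dy":-158,"dz":-131,"gripper":-1},
    {"ax":0,"ay":0,"az":0,"dx":-221,"dy":-158,"dz":-131,"gripper":-1},
    {"ax":0,"ay":0,"az":0,"dx":-221,"dy":-158,"dz":-131,"gripper":-1},
    {"ax":0,"ay":0,"az":0,"dx":-221,"dy":-158,"dz":-131,"gripper":-1},
    {"ax":0,"ay":0,"az":0,"dx":-221,"dy":-158,"dz":-131,"gripper":-1},
    {"ax":0,"ay":0,"az":0,"dx":-221,"dy":-158,"dz":-115,"gripper":-1},
    {"ax":0,"ay":0,"az":0,"dx":-221,"dy":-158,"dz":-97,"gripper":-1},
    {"ax":0,"ay":0,"az":0,"dx":-221,"dy":-158,"dz":-88,"gripper":-1},
    {"ax":0,"ay":0,"az":0,"dx":-221,"dy":-158,"dz":-85,"gripper":-1},
    {"ax":0,"ay":0,"az":0,"dx":-221,"dy":-158,"dz":-84,"gripper":-1},
    {"ax":0,"ay":0,"az":0,"dx":-221,"dy":-158,"dz":-84,"gripper":-1},
    {"ax":0,"ay":0,"az":0,"dx":-221,"dy":-158,"dz":-84,"gripper":-1},
  ],
)

```text
time_s: 37.18
ee_pos: [0.4763, -0.2034, 0.1142]
eef_rot: [0.682, 0.732, 0.0, 0.0]
wrist_force: [-0.0, -0.1, -0.3]
grip_width: 0.0652
gripper_force: 15.0
```

```bash
python3 -c "
from meas import *
tcp()"
```

```text
t 37.1833 tcp [ -30.2 -164.7] 114.2 yaw 0.0704 zax [ 0.001 -0.    -1.   ] w 0.06518451098641814 F [-0.  -0.1 -0.3]
```

jog_arm(
  rows=[
    {"ax":0,"ay":0,"az":0,"dx":0,"dy":0,"dz":2,"gripper":-1},
    {"ax":0,"ay":0,"az":0,"dx":0,"dy":0,"dz":2,"gripper":-1},
    {"ax":0,"ay":0,"az":0,"dx":0,"dy":0,"dz":2,"gripper":1},
    {"ax":0,"ay":0,"az":0,"dx":0,"dy":0,"dz":2,"gripper":1},
    {"ax":0,"ay":0,"az":0,"dx":0,"dy":0,"dz":2,"gripper":1},
    {"ax":0,"ay":0,"az":0,"dx":0,"dy":0,"dz":2,"gripper":1},
    {"ax":0,"ay":0,"az":0,"dx":0,"dy":0,"dz":-38,"gripper":1},
    {"ax":0,"ay":0,"az":0,"dx":0,"dy":0,"dz":-56,"gripper":1},
    {"ax":0,"ay":0,"az":0,"dx":165,"dy":30,"dz":-56,"gripper":1},
    {"ax":0,"ay":0,"az":0,"dx":165,"dy":30,"dz":-56,"gripper":1},
    {"ax":0,"ay":0,"az":0,"dx":165,"dy":30,"dz":-56,"gripper":1},
    {"ax":0,"ay":0,"az":0,"dx":165,"dy":30,"dz":-56,"gripper":1},
    {"ax":0,"ay":0,"az":0,"dx":165,"dy":30,"dz":-56,"gripper":1},
    {"ax":0,"ay":0,"az":0,"dx":165,"dy":30,"dz":-56,"gripper":1},
  ],
)

```text
time_s: 38.35
ee_pos: [0.4945, -0.0331, 0.1697]
eef_rot: [0.679, 0.734, 0.001, -0.0]
wrist_force: [-0.0, -1.1, -0.8]
grip_width: 0.0879
gripper_force: 0.0
```

Run:
```python
from meas import *
tcp()
im=save('top','t11',(285,160,445,265),5)
for k in P0: print(k,pix('top',w(P0[k],.1)))
for p in [(18.3,-301.4)]: print('knob',pix('top',w(p,.227)),pix('side',w(p,.227)))
s=bot.get_image('side'); np.save('pics/s11.npy',s)
u,v=pix('side',w((18.3,-301.4),.227)); u,v=int(u),int(v)
K=cv2.cvtColor(s,cv2.COLOR_RGB2GRAY)[v-6:v+26,u-22:u+18]; print(u,v); print('\n'.join(' '.join(f'{x:3d}' for x in r[::1]) for r in K[:24:2]))
```

```text
t 38.35 tcp [0.  3.8] 169.7 yaw 0.0772 zax [ 0.     0.002 -1.   ] w 0.08785826372718582 F [-0.  -1.1 -0.8]
plate1 [372.1962685  201.40212169]
plate2 [354.32081231 235.23134617]
plate3 [332.94445228 201.33179525]
knob [416.99039995 210.20623276] [304.22392408 124.17130334]
304 124
 20  23  28  33  36  37  38  37  38  37  37  39  38  38  37  35  35  34  33  31  31  29  30  31  31  32  37  56  76  92 106 113 120 124 127 135 141 148 152 154
 18  21  26  31  39  39  38  37  39  39  38  39  39  38  40  35  36  33  38  61  82  90  84  73  66  63  54  57  62  63  64  64  62  64  66  68  73  76  79  83
 18  22  29  34  37  40  39  40  37  37  37  37  38  37  34  37  34  34  38  60  75  83  89  95 110 125 118  92  70  64  64  64  65  63  65  63  66  65  65  66
 30  27  31  34  38  38  38  40  40  38  38  37  38  38  36  38  37  32  30  28  26  25  27  27  31  43  52  61  63  65  63  65  63  66  64  64  64  64  65  65
 34  34  37  35  38  40  41  38  39  39  39  38  38  37  36  36  34  33  31  27  27  29  33  29  28  20  28  47  62  64  63  65  64  63  65  64  65  64  66  65
 35  36  38  39  38
[... 400 characters left out ...]
 145 138 100  72  64  65  64  66  66  65  65  66  66  64  66
 26  28  32  36  38  39  40  39  40  41  37  38  38  36  34  31  25  22  31  59  92 115 128 135 140 127 101  78  66  65  65  64  64  65  65  66  64  66  66  65
 18  16  24  18  21  23  20  21  23  24  23  20  21  19  18  19  20  31  59  84  96  99  95  97 102 103  93  73  65  64  66  65  66  66  64  65  64  65  65  65
 45  38  31  28  25  25  24  21  19  20  18  19  24  27  32  41  38  33  47  68  84  92  95  95 101 102  91  73  67  67  66  66  67  67  67  67  65  65  66  66
 55  59  64  63  62  63  60  59  58  57  59  61  62  65  60  56  40  20  10  16  35  65  84  95 104 105  92  78  72  72  69  68  67  66  65  65  66  66  65  66
```

View pics/t11.png

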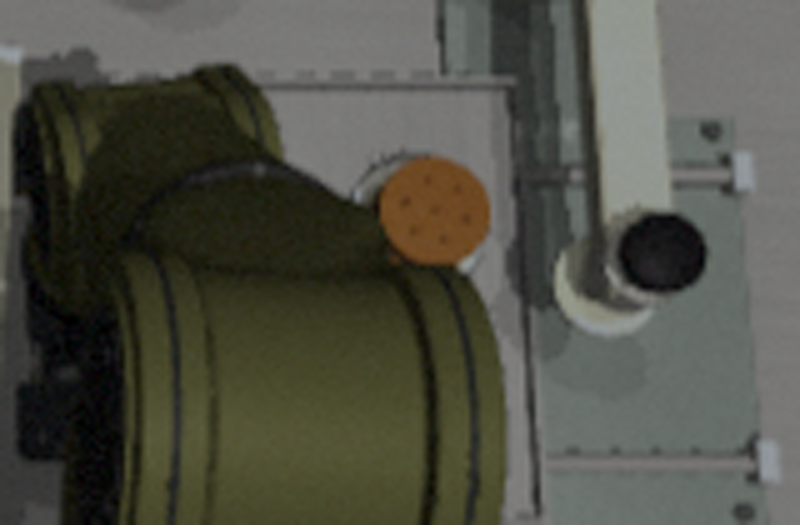

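The top view shows the knob's centre at crop (662,253) and plate1's sandwich at (435,210). The gripper is above the post.

jog_arm(
  rows=[
    {"ax":0,"ay":0,"az":0,"dx":0,"dy":0,"dz":30,"gripper":1},
    {"ax":0,"ay":0,"az":0,"dx":0,"dy":0,"dz":60,"gripper":1},
    {"ax":0,"ay":0,"az":0,"dx":0,"dy":0,"dz":72,"gripper":1},
    {"ax":0,"ay":0,"az":0,"dx":0,"dy":0,"dz":72,"gripper":1},
    {"ax":0,"ay":0,"az":0,"dx":0,"dy":0,"dz":72,"gripper":1},
    {"ax":0,"ay":0,"az":0,"dx":0,"dy":0,"dz":72,"gripper":-1},
    {"ax":0,"ay":0,"az":0,"dx":0,"dy":0,"dz":72,"gripper":-1},
    {"ax":0,"ay":0,"az":0,"dx":0,"dy":0,"dz":72,"gripper":-1},
    {"ax":0,"ay":0,"az":0,"dx":0,"dy":0,"dz":72,"gripper":-1},
    {"ax":0,"ay":0,"az":0,"dx":0,"dy":0,"dz":72,"gripper":-1},
    {"ax":0,"ay":0,"az":0,"dx":0,"dy":0,"dz":72,"gripper":-1},
    {"ax":0,"ay":0,"az":0,"dx":0,"dy":0,"dz":72,"gripper":-1},
    {"ax":0,"ay":0,"az":0,"dx":0,"dy":0,"dz":72,"gripper":-1},
    {"ax":0,"ay":0,"az":0,"dx":0,"dy":0,"dz":72,"gripper":-1},
    {"ax":0,"ay":0,"az":0,"dx":0,"dy":0,"dz":72,"gripper":-1},
  ],
  squeeze=40,
)

```text
time_s: 39.7
ee_pos: [0.4944, -0.0367, 0.0977]
eef_rot: [0.682, 0.731, 0.0, 0.0]
wrist_force: [3.8, -0.8, -2.4]
grip_width: 0.0235
gripper_force: 1.7
```

Run:
```python
from meas import *
tcp()
for z in (.122,.13): print(pf(ray('top',406.5,215.7,z)))
im=bot.get_image('top'); np.save('pics/t12.npy',im)
for k in ('plate1','plate3'): print(look(im,.1,bis,P0[k],14))
```

```text
t 39.7 tcp [-0.4  0.2] 97.7 yaw 0.0701 zax [ 0.001  0.    -1.   ] w 0.02348002840037062 F [ 3.8 -0.8 -2.4]
[  23.4 -309.7]
[  21.9 -306.9]
([369, 192, 14, 23, 234], array([  67.5, -227.8]))
None
```

jog_arm(
  rows=[
    {"ax":0,"ay":0,"az":0,"dx":0,"dy":0,"dz":0,"gripper":-1},
    {"ax":0,"ay":0,"az":0,"dx":0,"dy":0,"dz":0,"gripper":-1},
    {"ax":0,"ay":0,"az":0,"dx":-3,"dy":0,"dz":0,"gripper":-1},
    {"ax":0,"ay":0,"az":0,"dx":-9,"dy":0,"dz":0,"gripper":-1},
    {"ax":0,"ay":0,"az":0,"dx":-18,"dy":0,"dz":0,"gripper":-1},
    {"ax":0,"ay":0,"az":0,"dx":-28,"dy":-4,"dz":0,"gripper":-1},
    {"ax":0,"ay":0,"az":0,"dx":-38,"dy":-10,"dz":0,"gripper":-1},
    {"ax":0,"ay":0,"az":0,"dx":-48,"dy":-18,"dz":0,"gripper":-1},
    {"ax":0,"ay":0,"az":0,"dx":-58,"dy":-26,"dz":0,"gripper":-1},
    {"ax":0,"ay":0,"az":0,"dx":-67,"dy":-34,"dz":0,"gripper":-1},
    {"ax":0,"ay":0,"az":0,"dx":-74,"dy":-41,"dz":0,"gripper":-1},
    {"ax":0,"ay":0,"az":0,"dx":-79,"dy":-46,"dz":0,"gripper":-1},
    {"ax":0,"ay":0,"az":0,"dx":-82,"dy":-49,"dz":0,"gripper":-1},
    {"ax":0,"ay":0,"az":0,"dx":-83,"dy":-51,"dz":0,"gripper":-1},
    {"ax":0,"ay":0,"az":0,"dx":-83,"dy":-51,"dz":0,"gripper":-1},
    {"ax":0,"ay":0,"az":0,"dx":-83,"dy":-51,"dz":0,"gripper":-1},
    {"ax":0,"ay":0,"az":0,"dx":-83,"dy":-51,"dz":0,"gripper":-1},
  ],
)

```text
time_s: 41.17
ee_pos: [0.4482, -0.1234, 0.0977]
eef_rot: [0.682, 0.731, -0.001, -0.001]
wrist_force: [-2.6, -2.2, 0.7]
grip_width: 0.0208
gripper_force: 40.0
```

Run:
```python
from meas import *
tcp(); print(bot.get_obs()['gripper_force'])
save('side','s13',(215,90,375,210),5)
```

```text
t 41.1667 tcp [-52.6 -83. ] 97.7 yaw 0.0697 zax [-0.002 -0.001 -1.   ] w 0.020839554723637584 F [-2.6 -2.2  0.7]
40.004942044615746
```

View pics/s13.png

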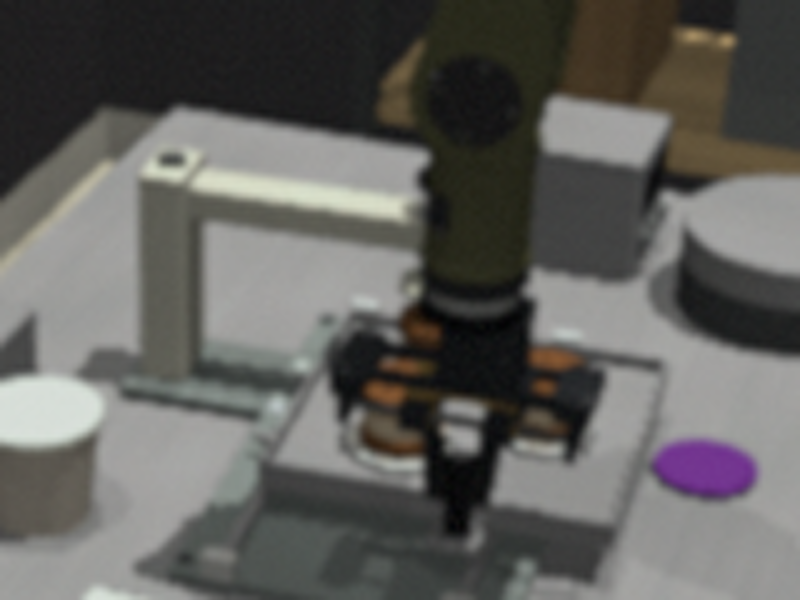

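The side view shows the post moved in with the tray, and the sandwiches still stacked.

jog_arm(
  rows=[
    {"ax":0,"ay":0,"az":0,"dx":0,"dy":0,"dz":0,"gripper":0.6},
    {"ax":0,"ay":0,"az":0,"dx":0,"dy":0,"dz":0,"gripper":0.6},
    {"ax":0,"ay":0,"az":0,"dx":0,"dy":0,"dz":0,"gripper":0.6},
    {"ax":0,"ay":0,"az":0,"dx":0,"dy":0,"dz":0,"gripper":0.6},
    {"ax":0,"ay":0,"az":0,"dx":0,"dy":0,"dz":-40,"gripper":0.6},
    {"ax":0,"ay":0,"az":0,"dx":0,"dy":0,"dz":-80,"gripper":0.6},
    {"ax":0,"ay":0,"az":0,"dx":0,"dy":0,"dz":-120,"gripper":-1},
    {"ax":0,"ay":0,"az":0,"dx":0,"dy":0,"dz":-160,"gripper":-1},
    {"ax":0,"ay":0,"az":0,"dx":0,"dy":0,"dz":-172,"gripper":-1},
    {"ax":0,"ay":0,"az":0,"dx":0,"dy":0,"dz":-172,"gripper":-1},
  ],
  squeeze=20,
)

```text
time_s: 42.05
ee_pos: [0.4511, -0.1234, 0.2731]
eef_rot: [0.682, 0.731, 0.002, 0.003]
wrist_force: [0.7, 0.4, 0.6]
grip_width: 0.0368
gripper_force: 0.0
```

Run:
```python
from meas import *
tcp()
im=save('top','t14',(285,160,445,265),5)
for k,p in P0.items():
    q=np.array(p)+[-52,-83]; print(k,pix('top',w(q,.1)),look(im,.1,bis,q,13))
```

```text
t 42.05 tcp [-49.6 -83.2] 273.1 yaw 0.0699 zax [ 0.008 -0.001 -1.   ] w 0.03676523986884955 F [0.7 0.4 0.6]
plate1 [401.75184415 218.92652812] ([405, 228, 4, 2, 6], array([  -9.6, -313.9]))
plate2 [384.21082453 253.34085112] ([377, 246, 1, 1, 1], array([ -61. , -226.6]))
plate3 [362.16140117 218.85412049] ([350, 216, 2, 1, 2], array([  26.4, -154.5]))
```

View pics/t14.png

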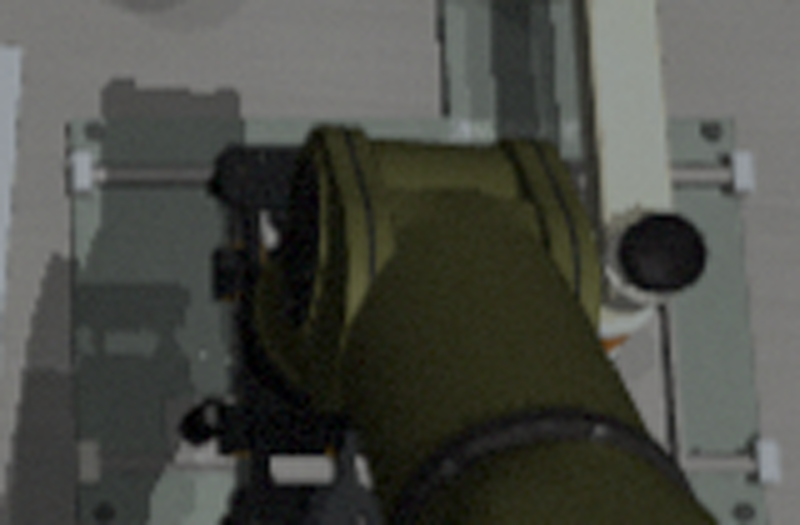

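The view shows the post at crop (205,415), plate1's biscuit under the pad edge at (610,340), and the knob free.

jog_arm(
  rows=[
    {"ax":0,"ay":0,"az":0,"dx":-219,"dy":70,"dz":0,"gripper":-1},
    {"ax":0,"ay":0,"az":0,"dx":-219,"dy":70,"dz":0,"gripper":-1},
    {"ax":0,"ay":0,"az":0,"dx":-219,"dy":70,"dz":0,"gripper":-1},
    {"ax":0,"ay":0,"az":0,"dx":-219,"dy":70,"dz":0,"gripper":-1},
    {"ax":0,"ay":0,"az":0,"dx":-219,"dy":70,"dz":0,"gripper":-1},
    {"ax":0,"ay":0,"az":0,"dx":-219,"dy":70,"dz":0,"gripper":-1},
    {"ax":0,"ay":0,"az":0,"dx":-219,"dy":70,"dz":0,"gripper":-1},
    {"ax":0,"ay":0,"az":0,"dx":-219,"dy":70,"dz":10,"gripper":-1},
    {"ax":0,"ay":0,"az":0,"dx":-219,"dy":70,"dz":15,"gripper":-1},
    {"ax":0,"ay":0,"az":0,"dx":-219,"dy":70,"dz":15,"gripper":-1},
  ],
)

```text
time_s: 42.93
ee_pos: [0.5329, -0.3339, 0.2519]
eef_rot: [0.681, 0.732, -0.0, -0.003]
wrist_force: [-1.0, 0.7, 0.2]
grip_width: 0.0006
gripper_force: 0.0
```

```bash
python3 -c "
from meas import *
tcp()"
```

```text
t 42.9333 tcp [  17.1 -299. ] 251.9 yaw 0.0728 zax [-0.005  0.004 -1.   ] w 0.0006078904527862105 F [-1.   0.7  0.2]
```

jog_arm(
  rows=[
    {"ax":0,"ay":0,"az":0,"dx":0,"dy":0,"dz":6,"gripper":-1},
    {"ax":0,"ay":0,"az":0,"dx":0,"dy":0,"dz":12,"gripper":-1},
    {"ax":0,"ay":0,"az":0,"dx":0,"dy":0,"dz":18,"gripper":-1},
    {"ax":0,"ay":0,"az":0,"dx":0,"dy":0,"dz":24,"gripper":-1},
    {"ax":0,"ay":0,"az":0,"dx":0,"dy":0,"dz":30,"gripper":-1},
    {"ax":0,"ay":0,"az":0,"dx":0,"dy":0,"dz":34,"gripper":-1},
    {"ax":0,"ay":0,"az":0,"dx":0,"dy":0,"dz":37,"gripper":-1},
    {"ax":0,"ay":0,"az":0,"dx":0,"dy":0,"dz":39,"gripper":-1},
    {"ax":0,"ay":0,"az":0,"dx":0,"dy":0,"dz":40,"gripper":-1},
    {"ax":0,"ay":0,"az":0,"dx":0,"dy":0,"dz":40,"gripper":-1},
    {"ax":0,"ay":0,"az":0,"dx":0,"dy":0,"dz":40,"gripper":-1},
  ],
)

```text
time_s: 43.85
ee_pos: [0.5346, -0.3356, 0.2159]
eef_rot: [0.682, 0.732, 0.001, -0.0]
wrist_force: [-2.5, 3.7, 12.9]
grip_width: 0.0004
gripper_force: 6.4
```

```bash
python3 -c "
from meas import *
tcp()"
```

```text
t 43.85 tcp [  18.6 -300.8] 215.9 yaw 0.0708 zax [ 0.001  0.001 -1.   ] w 0.0004213892040405402 F [-2.5  3.7 12.9]
```

jog_arm(
  rows=[
    {"ax":0,"ay":0,"az":0,"dx":0,"dy":0,"dz":1,"gripper":-1},
    {"ax":0,"ay":0,"az":0,"dx":0,"dy":0,"dz":1,"gripper":-1},
    {"ax":0,"ay":0,"az":0,"dx":0,"dy":0,"dz":1,"gripper":-1},
    {"ax":0,"ay":0,"az":0,"dx":0,"dy":0,"dz":1,"gripper":-1},
    {"ax":0,"ay":0,"az":0,"dx":0,"dy":0,"dz":-10,"gripper":-1},
    {"ax":0,"ay":0,"az":0,"dx":0,"dy":0,"dz":-25,"gripper":-1},
    {"ax":0,"ay":0,"az":0,"dx":0,"dy":0,"dz":-55,"gripper":-1},
    {"ax":0,"ay":0,"az":0,"dx":219,"dy":-70,"dz":-55,"gripper":1},
    {"ax":0,"ay":0,"az":0,"dx":219,"dy":-70,"dz":-55,"gripper":1},
    {"ax":0,"ay":0,"az":0,"dx":219,"dy":-70,"dz":-55,"gripper":1},
    {"ax":0,"ay":0,"az":0,"dx":219,"dy":-70,"dz":-55,"gripper":1},
    {"ax":0,"ay":0,"az":0,"dx":219,"dy":-70,"dz":-55,"gripper":1},
    {"ax":0,"ay":0,"az":0,"dx":219,"dy":-70,"dz":-55,"gripper":1},
    {"ax":0,"ay":0,"az":0,"dx":219,"dy":-70,"dz":-55,"gripper":1},
    {"ax":0,"ay":0,"az":0,"dx":219,"dy":-70,"dz":-55,"gripper":1},
    {"ax":0,"ay":0,"az":0,"dx":219,"dy":-70,"dz":-15,"gripper":1},
    {"ax":0,"ay":0,"az":0,"dx":219,"dy":-70,"dz":25,"gripper":1},
    {"ax":0,"ay":0,"az":0,"dx":219,"dy":-70,"dz":60,"gripper":1},
    {"ax":0,"ay":0,"az":0,"dx":219,"dy":-70,"dz":60,"gripper":1},
  ],
)

```text
time_s: 45.43
ee_pos: [0.4465, -0.1244, 0.1492]
eef_rot: [0.683, 0.731, -0.003, -0.004]
wrist_force: [-1.4, 0.8, 0.8]
grip_width: 0.0782
gripper_force: 0.0
```

Run:
```python
from meas import *
tcp()
im=bot.get_image('side'); np.save('pics/s15.npy',im)
K=cv2.cvtColor(im,cv2.COLOR_RGB2GRAY)
print(pix('side',w((18.3,-301.4),.227)), blob(im,'side',303,126,10,blk,.227))
```

```text
t 45.4333 tcp [-54.3 -83.9] 149.2 yaw 0.0682 zax [-0.01   0.001 -1.   ] w 0.07821673185021703 F [-1.4  0.8  0.8]
[304.22392408 124.17130334] ([299, 116, 15, 20, 207], array([305.8, 125.7]), array([ 0.5244, -0.3252,  0.227 ]))
```

jog_arm(
  rows=[
    {"ax":0,"ay":0,"az":0,"dx":0,"dy":0,"dz":30,"gripper":1},
    {"ax":0,"ay":0,"az":0,"dx":0,"dy":0,"dz":52,"gripper":1},
    {"ax":0,"ay":0,"az":0,"dx":0,"dy":0,"dz":57,"gripper":1},
    {"ax":0,"ay":0,"az":0,"dx":0,"dy":0,"dz":57,"gripper":-1},
    {"ax":0,"ay":0,"az":0,"dx":0,"dy":0,"dz":57,"gripper":-1},
    {"ax":0,"ay":0,"az":0,"dx":0,"dy":0,"dz":57,"gripper":-1},
    {"ax":0,"ay":0,"az":0,"dx":0,"dy":0,"dz":57,"gripper":-1},
    {"ax":0,"ay":0,"az":0,"dx":0,"dy":0,"dz":57,"gripper":-1},
    {"ax":0,"ay":0,"az":0,"dx":0,"dy":0,"dz":57,"gripper":-1},
    {"ax":0,"ay":0,"az":0,"dx":0,"dy":0,"dz":57,"gripper":-1},
    {"ax":0,"ay":0,"az":0,"dx":0,"dy":0,"dz":57,"gripper":-1},
    {"ax":0,"ay":0,"az":0,"dx":0,"dy":0,"dz":57,"gripper":-1},
    {"ax":0,"ay":0,"az":0,"dx":0,"dy":0,"dz":57,"gripper":-1},
    {"ax":0,"ay":0,"az":0,"dx":0,"dy":0,"dz":57,"gripper":-1},
    {"ax":0,"ay":0,"az":0,"dx":0,"dy":0,"dz":57,"gripper":-1},
    {"ax":0,"ay":0,"az":0,"dx":0,"dy":0,"dz":57,"gripper":-1},
  ],
  squeeze=40,
)

```text
time_s: 46.82
ee_pos: [0.4488, -0.1231, 0.0976]
eef_rot: [0.682, 0.731, -0.0, -0.0]
wrist_force: [-0.5, -0.2, 0.3]
grip_width: 0.0208
gripper_force: 40.0
```

```bash
python3 -c "
from meas import *
tcp()"
```

```text
t 46.8167 tcp [-52.  -82.8] 97.6 yaw 0.0701 zax [-0.001  0.    -1.   ] w 0.02082783778204966 F [-0.5 -0.2  0.3]
```

jog_arm(
  rows=[
    {"ax":0,"ay":0,"az":0,"dx":-1,"dy":3,"dz":0,"gripper":-1},
    {"ax":0,"ay":0,"az":0,"dx":-4,"dy":9,"dz":0,"gripper":-1},
    {"ax":0,"ay":0,"az":0,"dx":-9,"dy":17,"dz":0,"gripper":-1},
    {"ax":0,"ay":0,"az":0,"dx":-14,"dy":26,"dz":0,"gripper":-1},
    {"ax":0,"ay":0,"az":0,"dx":-19,"dy":35,"dz":0,"gripper":-1},
    {"ax":0,"ay":0,"az":0,"dx":-24,"dy":44,"dz":0,"gripper":-1},
    {"ax":0,"ay":0,"az":0,"dx":-29,"dy":53,"dz":0,"gripper":-1},
    {"ax":0,"ay":0,"az":0,"dx":-34,"dy":62,"dz":0,"gripper":-1},
    {"ax":0,"ay":0,"az":0,"dx":-39,"dy":71,"dz":0,"gripper":-1},
    {"ax":0,"ay":0,"az":0,"dx":-44,"dy":80,"dz":0,"gripper":-1},
    {"ax":0,"ay":0,"az":0,"dx":-49,"dy":89,"dz":0,"gripper":-1},
    {"ax":0,"ay":0,"az":0,"dx":-53,"dy":95,"dz":0,"gripper":-1},
    {"ax":0,"ay":0,"az":0,"dx":-55,"dy":99,"dz":0,"gripper":-1},
    {"ax":0,"ay":0,"az":0,"dx":-56,"dy":101,"dz":0,"gripper":-1},
    {"ax":0,"ay":0,"az":0,"dx":-56,"dy":101,"dz":0,"gripper":-1},
    {"ax":0,"ay":0,"az":0,"dx":-56,"dy":101,"dz":0,"gripper":-1},
    {"ax":0,"ay":0,"az":0,"dx":-56,"dy":101,"dz":0,"gripper":-1},
  ],
)

```text
time_s: 48.23
ee_pos: [0.5543, -0.1724, 0.0977]
eef_rot: [0.682, 0.731, 0.0, 0.001]
wrist_force: [1.0, -1.6, -2.2]
grip_width: 0.0209
gripper_force: 40.0
```

```bash
python3 -c "
from meas import *
tcp()"
```

```text
t 48.2333 tcp [  49.8 -139.4] 97.7 yaw 0.0699 zax [ 0.002 -0.001 -1.   ] w 0.020909002371567478 F [ 1.  -1.6 -2.2]
```

jog_arm(
  rows=[
    {"ax":0,"ay":0,"az":0,"dx":0,"dy":0,"dz":0,"gripper":0.6},
    {"ax":0,"ay":0,"az":0,"dx":0,"dy":0,"dz":0,"gripper":0.6},
    {"ax":0,"ay":0,"az":0,"dx":0,"dy":0,"dz":0,"gripper":0.6},
    {"ax":0,"ay":0,"az":0,"dx":0,"dy":0,"dz":0,"gripper":0.6},
    {"ax":0,"ay":0,"az":0,"dx":0,"dy":0,"dz":-40,"gripper":0.6},
    {"ax":0,"ay":0,"az":0,"dx":0,"dy":0,"dz":-80,"gripper":0.6},
    {"ax":0,"ay":0,"az":0,"dx":0,"dy":0,"dz":-120,"gripper":-1},
    {"ax":0,"ay":0,"az":0,"dx":0,"dy":0,"dz":-160,"gripper":-1},
    {"ax":0,"ay":0,"az":0,"dx":0,"dy":0,"dz":-172,"gripper":-1},
    {"ax":0,"ay":0,"az":0,"dx":-162,"dy":-31,"dz":-172,"gripper":-1},
    {"ax":0,"ay":0,"az":0,"dx":-162,"dy":-31,"dz":-172,"gripper":-1},
    {"ax":0,"ay":0,"az":0,"dx":-162,"dy":-31,"dz":-172,"gripper":-1},
    {"ax":0,"ay":0,"az":0,"dx":-162,"dy":-31,"dz":-172,"gripper":-1},
    {"ax":0,"ay":0,"az":0,"dx":-162,"dy":-31,"dz":-172,"gripper":-1},
    {"ax":0,"ay":0,"az":0,"dx":-162,"dy":-31,"dz":-172,"gripper":-1},
    {"ax":0,"ay":0,"az":0,"dx":-162,"dy":-31,"dz":-162,"gripper":-1},
    {"ax":0,"ay":0,"az":0,"dx":-162,"dy":-31,"dz":-157,"gripper":-1},
    {"ax":0,"ay":0,"az":0,"dx":-162,"dy":-31,"dz":-157,"gripper":-1},
  ],
  squeeze=20,
)

```text
time_s: 49.73
ee_pos: [0.5339, -0.333, 0.2529]
eef_rot: [0.681, 0.733, 0.0, -0.002]
wrist_force: [-0.1, 0.4, -0.0]
grip_width: 0.0004
gripper_force: 0.0
```

Run:
```python
from meas import *
tcp()
im=bot.get_image('top'); np.save('pics/t16.npy',im)
for k,p in P0.items():
    q=np.array(p)+[49.5,-139.4]; print(k,pix('top',w(q,.1)).round(1),look(im,.1,bis,q,14))
```

```text
t 49.7333 tcp [  18.1 -298.2] 252.9 yaw 0.0734 zax [-0.003  0.003 -1.   ] w 0.0003986203713688434 F [-0.1  0.4 -0. ]
plate1 [418.5 185.1] ([424, 178, 6, 13, 45], array([ 122.6, -381.1]))
plate2 [401.5 218.4] ([387, 210, 22, 22, 176], array([   7. , -281.2]))
plate3 [379.5 185.1] ([366, 176, 25, 23, 424], array([ 115.3, -240.9]))
```

jog_arm(
  rows=[
    {"ax":0,"ay":0,"az":0,"dx":0,"dy":0,"dz":6,"gripper":-1},
    {"ax":0,"ay":0,"az":0,"dx":0,"dy":0,"dz":12,"gripper":-1},
    {"ax":0,"ay":0,"az":0,"dx":0,"dy":0,"dz":18,"gripper":-1},
    {"ax":0,"ay":0,"az":0,"dx":0,"dy":0,"dz":24,"gripper":-1},
    {"ax":0,"ay":0,"az":0,"dx":0,"dy":0,"dz":30,"gripper":-1},
    {"ax":0,"ay":0,"az":0,"dx":0,"dy":0,"dz":34,"gripper":-1},
    {"ax":0,"ay":0,"az":0,"dx":0,"dy":0,"dz":37,"gripper":-1},
    {"ax":0,"ay":0,"az":0,"dx":0,"dy":0,"dz":39,"gripper":-1},
    {"ax":0,"ay":0,"az":0,"dx":0,"dy":0,"dz":40,"gripper":-1},
    {"ax":0,"ay":0,"az":0,"dx":0,"dy":0,"dz":40,"gripper":-1},
    {"ax":0,"ay":0,"az":0,"dx":0,"dy":0,"dz":41,"gripper":-1},
    {"ax":0,"ay":0,"az":0,"dx":0,"dy":0,"dz":41,"gripper":-1},
    {"ax":0,"ay":0,"az":0,"dx":0,"dy":0,"dz":41,"gripper":-1},
    {"ax":0,"ay":0,"az":0,"dx":0,"dy":0,"dz":41,"gripper":-1},
  ],
)

```text
time_s: 50.95
ee_pos: [0.5352, -0.3348, 0.2154]
eef_rot: [0.682, 0.732, 0.001, 0.001]
wrist_force: [-1.3, 4.1, 14.2]
grip_width: 0.0006
gripper_force: 7.1
```

jog_arm(
  rows=[
    {"ax":0,"ay":0,"az":0,"dx":0,"dy":0,"dz":0,"gripper":-1},
    {"ax":0,"ay":0,"az":0,"dx":0,"dy":0,"dz":-10,"gripper":-1},
    {"ax":0,"ay":0,"az":0,"dx":0,"dy":0,"dz":-25,"gripper":-1},
    {"ax":0,"ay":0,"az":0,"dx":0,"dy":0,"dz":-55,"gripper":-1},
    {"ax":0,"ay":0,"az":0,"dx":162,"dy":31,"dz":-55,"gripper":1},
    {"ax":0,"ay":0,"az":0,"dx":162,"dy":31,"dz":-55,"gripper":1},
    {"ax":0,"ay":0,"az":0,"dx":162,"dy":31,"dz":-55,"gripper":1},
    {"ax":0,"ay":0,"az":0,"dx":162,"dy":31,"dz":-55,"gripper":1},
    {"ax":0,"ay":0,"az":0,"dx":162,"dy":31,"dz":-55,"gripper":1},
    {"ax":0,"ay":0,"az":0,"dx":162,"dy":31,"dz":-55,"gripper":1},
    {"ax":0,"ay":0,"az":0,"dx":162,"dy":31,"dz":-55,"gripper":1},
    {"ax":0,"ay":0,"az":0,"dx":162,"dy":31,"dz":-15,"gripper":1},
    {"ax":0,"ay":0,"az":0,"dx":162,"dy":31,"dz":25,"gripper":1},
    {"ax":0,"ay":0,"az":0,"dx":162,"dy":31,"dz":60,"gripper":1},
    {"ax":0,"ay":0,"az":0,"dx":162,"dy":31,"dz":60,"gripper":1},
    {"ax":0,"ay":0,"az":0,"dx":162,"dy":31,"dz":60,"gripper":1},
  ],
)

```text
time_s: 52.28
ee_pos: [0.5521, -0.1739, 0.1523]
eef_rot: [0.683, 0.73, -0.002, -0.002]
wrist_force: [-0.0, -0.7, 0.3]
grip_width: 0.0785
gripper_force: 0.0
```

Run:
```python
from meas import *
tcp()
im=bot.get_image('top'); np.save('pics/t17.npy',im)
for k,p in P0.items():
    q=np.array(p)+[49.5,-139.4]; print(k,pix('top',w(q,.1)).round(1),look(im,.1,bis,q,14))
```

```text
t 52.2833 tcp [  47.5 -140.7] 152.3 yaw 0.0672 zax [-0.005 -0.    -1.   ] w 0.07847130261633262 F [-0.  -0.7  0.3]
plate1 [418.5 185.1] ([418, 176, 11, 18, 124], array([ 123.9, -373.8]))
plate2 [401.5 218.4] ([400, 212, 2, 2, 2], array([  37. , -300.7]))
plate3 [379.5 185.1] ([370, 188, 2, 2, 3], array([ 108.4, -216.6]))
```

jog_arm(
  rows=[
    {"ax":0,"ay":0,"az":0,"dx":0,"dy":0,"dz":30,"gripper":1},
    {"ax":0,"ay":0,"az":0,"dx":0,"dy":0,"dz":52,"gripper":1},
    {"ax":0,"ay":0,"az":0,"dx":0,"dy":0,"dz":57,"gripper":1},
    {"ax":0,"ay":0,"az":0,"dx":0,"dy":0,"dz":57,"gripper":-1},
    {"ax":0,"ay":0,"az":0,"dx":0,"dy":0,"dz":57,"gripper":-1},
    {"ax":0,"ay":0,"az":0,"dx":0,"dy":0,"dz":57,"gripper":-1},
    {"ax":0,"ay":0,"az":0,"dx":0,"dy":0,"dz":57,"gripper":-1},
    {"ax":0,"ay":0,"az":0,"dx":0,"dy":0,"dz":57,"gripper":-1},
    {"ax":0,"ay":0,"az":0,"dx":0,"dy":0,"dz":57,"gripper":-1},
    {"ax":0,"ay":0,"az":0,"dx":0,"dy":0,"dz":57,"gripper":-1},
    {"ax":0,"ay":0,"az":0,"dx":0,"dy":0,"dz":57,"gripper":-1},
    {"ax":0,"ay":0,"az":0,"dx":0,"dy":0,"dz":57,"gripper":-1},
    {"ax":0,"ay":0,"az":0,"dx":0,"dy":0,"dz":57,"gripper":-1},
    {"ax":0,"ay":0,"az":0,"dx":0,"dy":0,"dz":57,"gripper":-1},
    {"ax":0,"ay":0,"az":0,"dx":0,"dy":0,"dz":57,"gripper":-1},
    {"ax":0,"ay":0,"az":0,"dx":0,"dy":0,"dz":57,"gripper":-1},
  ],
  squeeze=40,
)

```text
time_s: 53.67
ee_pos: [0.5539, -0.1719, 0.0967]
eef_rot: [0.682, 0.731, 0.0, 0.0]
wrist_force: [0.2, -0.1, -0.5]
grip_width: 0.021
gripper_force: 40.0
```

```bash
python3 -c "
from meas import *
tcp()"
```

```text
t 53.6667 tcp [  49.5 -138.9] 96.7 yaw 0.0701 zax [ 0.  0. -1.] w 0.02095718621440546 F [ 0.2 -0.1 -0.5]
```

jog_arm(
  rows=[
    {"ax":0,"ay":0,"az":0,"dx":-1,"dy":-3,"dz":0,"gripper":-1},
    {"ax":0,"ay":0,"az":0,"dx":-4,"dy":-9,"dz":0,"gripper":-1},
    {"ax":0,"ay":0,"az":0,"dx":-9,"dy":-17,"dz":0,"gripper":-1},
    {"ax":0,"ay":0,"az":0,"dx":-14,"dy":-26,"dz":0,"gripper":-1},
    {"ax":0,"ay":0,"az":0,"dx":-19,"dy":-35,"dz":0,"gripper":-1},
    {"ax":0,"ay":0,"az":0,"dx":-24,"dy":-44,"dz":0,"gripper":-1},
    {"ax":0,"ay":0,"az":0,"dx":-29,"dy":-53,"dz":0,"gripper":-1},
    {"ax":0,"ay":0,"az":0,"dx":-34,"dy":-62,"dz":0,"gripper":-1},
    {"ax":0,"ay":0,"az":0,"dx":-39,"dy":-71,"dz":0,"gripper":-1},
    {"ax":0,"ay":0,"az":0,"dx":-44,"dy":-80,"dz":0,"gripper":-1},
    {"ax":0,"ay":0,"az":0,"dx":-49,"dy":-89,"dz":0,"gripper":-1},
    {"ax":0,"ay":0,"az":0,"dx":-54,"dy":-95,"dz":0,"gripper":-1},
    {"ax":0,"ay":0,"az":0,"dx":-57,"dy":-99,"dz":0,"gripper":-1},
    {"ax":0,"ay":0,"az":0,"dx":-58,"dy":-101,"dz":0,"gripper":-1},
    {"ax":0,"ay":0,"az":0,"dx":-58,"dy":-101,"dz":0,"gripper":-1},
    {"ax":0,"ay":0,"az":0,"dx":-58,"dy":-101,"dz":0,"gripper":-1},
    {"ax":0,"ay":0,"az":0,"dx":-58,"dy":-101,"dz":0,"gripper":-1},
  ],
)

```text
time_s: 55.08
ee_pos: [0.4564, -0.2375, 0.0966]
eef_rot: [0.682, 0.731, -0.001, -0.0]
wrist_force: [-1.6, -1.2, -0.6]
grip_width: 0.0209
gripper_force: 40.0
```

```bash
python3 -c "
from meas import *
tcp()"
```

```text
t 55.0833 tcp [ -52.5 -197.4] 96.6 yaw 0.0693 zax [-0.002 -0.001 -1.   ] w 0.020851081177857493 F [-1.6 -1.2 -0.6]
```

jog_arm(
  rows=[
    {"ax":0,"ay":0,"az":0,"dx":0,"dy":0,"dz":0,"gripper":0.6},
    {"ax":0,"ay":0,"az":0,"dx":0,"dy":0,"dz":0,"gripper":0.6},
    {"ax":0,"ay":0,"az":0,"dx":0,"dy":0,"dz":0,"gripper":0.6},
    {"ax":0,"ay":0,"az":0,"dx":0,"dy":0,"dz":0,"gripper":0.6},
    {"ax":0,"ay":0,"az":0,"dx":0,"dy":0,"dz":-40,"gripper":0.6},
    {"ax":0,"ay":0,"az":0,"dx":0,"dy":0,"dz":-80,"gripper":0.6},
    {"ax":0,"ay":0,"az":0,"dx":0,"dy":0,"dz":-120,"gripper":-1},
    {"ax":0,"ay":0,"az":0,"dx":0,"dy":0,"dz":-160,"gripper":-1},
    {"ax":0,"ay":0,"az":0,"dx":0,"dy":0,"dz":-173,"gripper":-1},
    {"ax":0,"ay":0,"az":0,"dx":-104,"dy":70,"dz":-173,"gripper":-1},
    {"ax":0,"ay":0,"az":0,"dx":-104,"dy":70,"dz":-173,"gripper":-1},
    {"ax":0,"ay":0,"az":0,"dx":-104,"dy":70,"dz":-173,"gripper":-1},
    {"ax":0,"ay":0,"az":0,"dx":-104,"dy":70,"dz":-173,"gripper":-1},
    {"ax":0,"ay":0,"az":0,"dx":-104,"dy":70,"dz":-173,"gripper":-1},
    {"ax":0,"ay":0,"az":0,"dx":-104,"dy":70,"dz":-163,"gripper":-1},
    {"ax":0,"ay":0,"az":0,"dx":-104,"dy":70,"dz":-158,"gripper":-1},
    {"ax":0,"ay":0,"az":0,"dx":-104,"dy":70,"dz":-158,"gripper":-1},
    {"ax":0,"ay":0,"az":0,"dx":-104,"dy":70,"dz":-158,"gripper":-1},
  ],
  squeeze=20,
)

```text
time_s: 56.58
ee_pos: [0.5334, -0.3344, 0.2542]
eef_rot: [0.681, 0.732, -0.0, -0.001]
wrist_force: [-0.3, 0.7, 0.4]
grip_width: 0.0004
gripper_force: 0.0
```

```bash
python3 -c "
from meas import *
tcp()"
```

```text
t 56.5833 tcp [  17.6 -299.5] 254.2 yaw 0.0715 zax [-0.002  0.001 -1.   ] w 0.0004046169931873013 F [-0.3  0.7  0.4]
```

jog_arm(
  rows=[
    {"ax":0,"ay":0,"az":0,"dx":0,"dy":0,"dz":6,"gripper":-1},
    {"ax":0,"ay":0,"az":0,"dx":0,"dy":0,"dz":12,"gripper":-1},
    {"ax":0,"ay":0,"az":0,"dx":0,"dy":0,"dz":18,"gripper":-1},
    {"ax":0,"ay":0,"az":0,"dx":0,"dy":0,"dz":24,"gripper":-1},
    {"ax":0,"ay":0,"az":0,"dx":0,"dy":0,"dz":30,"gripper":-1},
    {"ax":0,"ay":0,"az":0,"dx":0,"dy":0,"dz":34,"gripper":-1},
    {"ax":0,"ay":0,"az":0,"dx":0,"dy":0,"dz":37,"gripper":-1},
    {"ax":0,"ay":0,"az":0,"dx":0,"dy":0,"dz":39,"gripper":-1},
    {"ax":0,"ay":0,"az":0,"dx":0,"dy":0,"dz":40,"gripper":-1},
    {"ax":0,"ay":0,"az":0,"dx":0,"dy":0,"dz":40,"gripper":-1},
    {"ax":0,"ay":0,"az":0,"dx":0,"dy":0,"dz":41,"gripper":-1},
    {"ax":0,"ay":0,"az":0,"dx":0,"dy":0,"dz":41,"gripper":-1},
    {"ax":0,"ay":0,"az":0,"dx":0,"dy":0,"dz":41,"gripper":-1},
    {"ax":0,"ay":0,"az":0,"dx":0,"dy":0,"dz":41,"gripper":-1},
  ],
)

```text
time_s: 57.75
ee_pos: [0.5347, -0.3355, 0.2154]
eef_rot: [0.682, 0.731, 0.0, 0.001]
wrist_force: [-2.2, 2.6, 14.9]
grip_width: 0.0007
gripper_force: 7.3
```

jog_arm(
  rows=[
    {"ax":0,"ay":0,"az":0,"dx":0,"dy":0,"dz":0,"gripper":-1},
    {"ax":0,"ay":0,"az":0,"dx":0,"dy":0,"dz":-10,"gripper":-1},
    {"ax":0,"ay":0,"az":0,"dx":0,"dy":0,"dz":-25,"gripper":-1},
    {"ax":0,"ay":0,"az":0,"dx":0,"dy":0,"dz":-55,"gripper":-1},
    {"ax":0,"ay":0,"az":0,"dx":104,"dy":-70,"dz":-55,"gripper":1},
    {"ax":0,"ay":0,"az":0,"dx":104,"dy":-70,"dz":-55,"gripper":1},
    {"ax":0,"ay":0,"az":0,"dx":104,"dy":-70,"dz":-55,"gripper":1},
    {"ax":0,"ay":0,"az":0,"dx":104,"dy":-70,"dz":-55,"gripper":1},
    {"ax":0,"ay":0,"az":0,"dx":104,"dy":-70,"dz":-55,"gripper":1},
    {"ax":0,"ay":0,"az":0,"dx":104,"dy":-70,"dz":-55,"gripper":1},
    {"ax":0,"ay":0,"az":0,"dx":104,"dy":-70,"dz":-15,"gripper":1},
    {"ax":0,"ay":0,"az":0,"dx":104,"dy":-70,"dz":25,"gripper":1},
    {"ax":0,"ay":0,"az":0,"dx":104,"dy":-70,"dz":60,"gripper":1},
    {"ax":0,"ay":0,"az":0,"dx":104,"dy":-70,"dz":60,"gripper":1},
    {"ax":0,"ay":0,"az":0,"dx":104,"dy":-70,"dz":60,"gripper":1},
  ],
)

```text
time_s: 59.0
ee_pos: [0.4572, -0.2377, 0.1524]
eef_rot: [0.682, 0.731, -0.001, -0.001]
wrist_force: [-0.2, 0.0, 0.9]
grip_width: 0.0717
gripper_force: 0.0
```

```bash
python3 -c "
from meas import *
tcp()"
```

```text
t 59.0 tcp [ -51.7 -197.6] 152.4 yaw 0.069 zax [-0.003  0.001 -1.   ] w 0.07169823832551019 F [-0.2  0.   0.9]
```

Next I grip the post and pull the carrier out: +197 mm in the press's y, gently up to the stop.

jog_arm(
  rows=[
    {"ax":0,"ay":0,"az":0,"dx":0,"dy":0,"dz":30,"gripper":1},
    {"ax":0,"ay":0,"az":0,"dx":0,"dy":0,"dz":52,"gripper":1},
    {"ax":0,"ay":0,"az":0,"dx":0,"dy":0,"dz":57,"gripper":1},
    {"ax":0,"ay":0,"az":0,"dx":0,"dy":0,"dz":57,"gripper":-1},
    {"ax":0,"ay":0,"az":0,"dx":0,"dy":0,"dz":57,"gripper":-1},
    {"ax":0,"ay":0,"az":0,"dx":0,"dy":0,"dz":57,"gripper":-1},
    {"ax":0,"ay":0,"az":0,"dx":0,"dy":0,"dz":57,"gripper":-1},
    {"ax":0,"ay":0,"az":0,"dx":0,"dy":0,"dz":57,"gripper":-1},
    {"ax":0,"ay":0,"az":0,"dx":0,"dy":0,"dz":57,"gripper":-1},
    {"ax":0,"ay":0,"az":0,"dx":0,"dy":0,"dz":57,"gripper":-1},
    {"ax":0,"ay":0,"az":0,"dx":0,"dy":0,"dz":57,"gripper":-1},
    {"ax":0,"ay":0,"az":0,"dx":0,"dy":0,"dz":57,"gripper":-1},
    {"ax":0,"ay":0,"az":0,"dx":0,"dy":0,"dz":57,"gripper":-1},
    {"ax":0,"ay":0,"az":0,"dx":0,"dy":0,"dz":57,"gripper":-1},
    {"ax":0,"ay":0,"az":0,"dx":0,"dy":0,"dz":57,"gripper":-1},
    {"ax":0,"ay":0,"az":0,"dx":0,"dy":0,"dz":57,"gripper":-1},
  ],
  squeeze=40,
)

```text
time_s: 60.33
ee_pos: [0.4568, -0.2369, 0.0966]
eef_rot: [0.682, 0.731, -0.0, -0.0]
wrist_force: [-0.7, -0.2, 0.3]
grip_width: 0.0213
gripper_force: 40.0
```

jog_arm(
  rows=[
    {"ax":0,"ay":0,"az":0,"dx":3,"dy":0,"dz":0,"gripper":-1},
    {"ax":0,"ay":0,"az":0,"dx":9,"dy":2,"dz":0,"gripper":-1},
    {"ax":0,"ay":0,"az":0,"dx":18,"dy":5,"dz":0,"gripper":-1},
    {"ax":0,"ay":0,"az":0,"dx":30,"dy":9,"dz":0,"gripper":-1},
    {"ax":0,"ay":0,"az":0,"dx":42,"dy":13,"dz":0,"gripper":-1},
    {"ax":0,"ay":0,"az":0,"dx":54,"dy":17,"dz":0,"gripper":-1},
    {"ax":0,"ay":0,"az":0,"dx":66,"dy":21,"dz":0,"gripper":-1},
    {"ax":0,"ay":0,"az":0,"dx":78,"dy":25,"dz":0,"gripper":-1},
    {"ax":0,"ay":0,"az":0,"dx":90,"dy":29,"dz":0,"gripper":-1},
    {"ax":0,"ay":0,"az":0,"dx":102,"dy":33,"dz":0,"gripper":-1},
    {"ax":0,"ay":0,"az":0,"dx":114,"dy":37,"dz":0,"gripper":-1},
    {"ax":0,"ay":0,"az":0,"dx":126,"dy":41,"dz":0,"gripper":-1},
    {"ax":0,"ay":0,"az":0,"dx":138,"dy":45,"dz":0,"gripper":-1},
    {"ax":0,"ay":0,"az":0,"dx":150,"dy":48,"dz":0,"gripper":-1},
    {"ax":0,"ay":0,"az":0,"dx":162,"dy":50,"dz":0,"gripper":-1},
    {"ax":0,"ay":0,"az":0,"dx":173,"dy":51,"dz":0,"gripper":-1},
    {"ax":0,"ay":0,"az":0,"dx":182,"dy":52,"dz":0,"gripper":-1},
    {"ax":0,"ay":0,"az":0,"dx":188,"dy":52,"dz":0,"gripper":-1},
    {"ax":0,"ay":0,"az":0,"dx":193,"dy":52,"dz":0,"gripper":-1},
    {"ax":0,"ay":0,"az":0,"dx":195,"dy":52,"dz":0,"gripper":-1},
  ],
)

```text
time_s: 62.0
ee_pos: [0.4951, -0.0376, 0.0966]
eef_rot: [0.681, 0.732, 0.0, -0.0]
wrist_force: [-0.8, -1.5, -0.3]
grip_width: 0.0209
gripper_force: 40.0
```

jog_arm(
  rows=[
    {"ax":0,"ay":0,"az":0,"dx":1,"dy":0,"dz":0,"gripper":-1},
    {"ax":0,"ay":0,"az":0,"dx":2,"dy":0,"dz":0,"gripper":-1},
    {"ax":0,"ay":0,"az":0,"dx":2,"dy":0,"dz":0,"gripper":-1},
    {"ax":0,"ay":0,"az":0,"dx":2,"dy":0,"dz":0,"gripper":-1},
  ],
)

```text
time_s: 62.33
ee_pos: [0.4951, -0.0371, 0.0967]
eef_rot: [0.682, 0.731, -0.0, -0.0]
wrist_force: [-1.4, -1.0, -1.7]
grip_width: 0.0212
gripper_force: 40.0
```

```bash
python3 -c "
from meas import *
tcp()"
```

```text
t 62.3333 tcp [ 0.2 -0.2] 96.7 yaw 0.0694 zax [-0. -0. -1.] w 0.021158231254933837 F [-1.4 -1.  -1.7]
```

jog_arm(
  rows=[
    {"ax":0,"ay":0,"az":0,"dx":2,"dy":0,"dz":0,"gripper":-1},
    {"ax":0,"ay":0,"az":0,"dx":4,"dy":0,"dz":0,"gripper":-1},
    {"ax":0,"ay":0,"az":0,"dx":4,"dy":0,"dz":0,"gripper":-1},
    {"ax":0,"ay":0,"az":0,"dx":4,"dy":0,"dz":0,"gripper":-1},
  ],
)

```text
time_s: 62.67
ee_pos: [0.4949, -0.0351, 0.0967]
eef_rot: [0.683, 0.731, -0.001, 0.001]
wrist_force: [0.3, -6.7, -1.4]
grip_width: 0.0208
gripper_force: 40.0
```

```bash
python3 -c "
from meas import *
tcp()"
```

```text
t 62.6667 tcp [0.3 1.8] 96.7 yaw 0.0674 zax [-0.    -0.003 -1.   ] w 0.02079209643810166 F [ 0.3 -6.7 -1.4]
```

Force rises to 6.7 N, so the carrier is at its stop. I release, lift clear, back away and check.

jog_arm(
  rows=[
    {"ax":0,"ay":0,"az":0,"dx":-2,"dy":0,"dz":0,"gripper":-1},
    {"ax":0,"ay":0,"az":0,"dx":-2,"dy":0,"dz":0,"gripper":0.7},
    {"ax":0,"ay":0,"az":0,"dx":-2,"dy":0,"dz":0,"gripper":0.7},
    {"ax":0,"ay":0,"az":0,"dx":-2,"dy":0,"dz":0,"gripper":0.7},
    {"ax":0,"ay":0,"az":0,"dx":-2,"dy":0,"dz":0,"gripper":0.7},
    {"ax":0,"ay":0,"az":0,"dx":-2,"dy":0,"dz":-40,"gripper":0.7},
    {"ax":0,"ay":0,"az":0,"dx":-2,"dy":0,"dz":-80,"gripper":0.7},
    {"ax":0,"ay":0,"az":0,"dx":-2,"dy":0,"dz":-130,"gripper":0.7},
    {"ax":0,"ay":0,"az":0,"dx":240,"dy":0,"dz":-150,"gripper":0.7},
    {"ax":0,"ay":0,"az":0,"dx":240,"dy":0,"dz":-150,"gripper":0.7},
    {"ax":0,"ay":0,"az":0,"dx":240,"dy":0,"dz":-150,"gripper":0.7},
    {"ax":0,"ay":0,"az":0,"dx":240,"dy":0,"dz":-150,"gripper":0.7},
    {"ax":0,"ay":0,"az":0,"dx":240,"dy":0,"dz":-150,"gripper":0.7},
    {"ax":0,"ay":0,"az":0,"dx":240,"dy":0,"dz":-150,"gripper":0.7},
    {"ax":0,"ay":0,"az":0,"dx":240,"dy":0,"dz":-150,"gripper":0.7},
    {"ax":0,"ay":0,"az":0,"dx":240,"dy":0,"dz":-150,"gripper":0.7},
    {"ax":0,"ay":0,"az":0,"dx":240,"dy":0,"dz":-150,"gripper":0.7},
    {"ax":0,"ay":0,"az":0,"dx":240,"dy":0,"dz":-150,"gripper":0.7},
  ],
)

```text
time_s: 64.17
ee_pos: [0.4782, 0.2047, 0.2465]
eef_rot: [0.683, 0.731, -0.001, 0.0]
wrist_force: [-0.4, -0.3, 1.1]
grip_width: 0.0749
gripper_force: 0.0
```

Run:
```python
from meas import *
tcp()
im=save('top','t20',(285,160,445,265),5)
for k,p in P0.items():
    print(k,(pix('top',w(p,.1))-[285,160])*5+2)
```

```text
t 64.1667 tcp [  0.4 242.2] 246.5 yaw 0.0675 zax [-0.001 -0.001 -1.   ] w 0.07492344848413837 F [-0.4 -0.3  1.1]
plate1 [437.98134251 209.01060845]
plate2 [348.60406157 378.15673083]
plate3 [241.72226139 208.65897625]
```

View pics/t20.png

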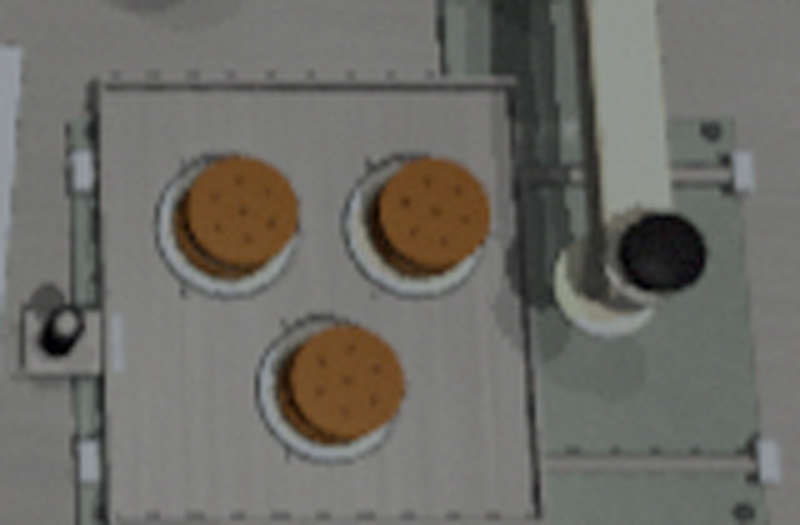

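All three top biscuits, at (435,211), (347,381) and (242,211), are within about 2 mm of the expected centres. The carrier is out and the tamper is up.

```bash
python3 -c "
from rig import bot
print(bot.close_job())"
```

```text
the job is handed in; nothing more can be done
None
```

I built and pressed all three sandwiches in order (right, middle, left, at 13–15 N on the knob), pulled the carrier back to its left stop with every stack centred to about 2 mm, and handed the job in at about 64 s; no verdict was returned.

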